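# Roll a gudgeon pin under the bench comparator

## Robot

A 7-joint arm with a two-finger parallel gripper is mounted at the origin on the work surface. World frame = base frame: x ahead of the robot, y to its left, z up, the work surface at z = 0. Lengths are in m, angles in rad, forces in N, time in s.
With the tool pointing down it reaches from about 0.4 to 0.85 m from the base axis. Payload 4.5 kg.
Tool frame: the origin (TCP) lies on the centre line of the jaws, within the pads' length; the fingertips stand 25 mm ahead of it and the grasp point (between the pads) lies 6 mm ahead of it; z points along the fingers, y is the direction in which the jaws open and shut (so a half turn about z gives the same grasp; the last joint's range is limited). The gripper opens to 88 mm and grips with 3 to 60 N. Pads are 18 mm wide; open, the fingers measure 123 mm over their backs; the gripper's body (75 mm by 187 mm) begins 45 mm behind the grasp point.
Start: joints at [1.366, 0.689, -0.195, 1.565, 0.157, 0.902, -0.215], TCP at [0.148, -0.607, 0.264] pointing down, gripper open.
Joint ranges: [-3.01, 3.01], [-0.46, 2.08], [-1.47, 1.51], [0.13, 2.56], [-1, 4.14], [0.04, 2.09], [-2.66, 2.66]. Speed limits (rad/s): [2.57, 2.57, 3.14, 3.14, 3.14, 3.14, 3.14].

## Interface

Orientations are given as a unit quaternion [x, y, z, w].
In Python, from plant import r, eyes gives the robot as it stands.
- The arm moves only by the tool servo_tool, never from a script. Its argument "deltas" is a list of rows, each an object of numbers: "dx", "dy", "dz": the shift along the tool's x, y, z in units of 60 mm (1.0 is 60 mm); "ax", "ay", "az": the turn, a rotation vector about the tool's x, y, z in units of 6 degrees (1.0 is 6 degrees); "hand": the finger opening in mm, from 0 to 88.1. A call has 1 to 10 rows; each row is the pose to reach, as a shift and turn from the pose commanded when the call began, along the tool's axes at that moment; what a row does not reach only later rows make up. A row lasts 1/8 s, in which the tool goes at most 62.5 mm and 10.7 degrees, less where a joint would pass 70% of its speed; a pose out of reach is approached as far as the arm can. A call with a gripper value outside its range is refused whole. The fingers move at their own pace and stop on an object; "newtons" is the grip in N (left out, the last holds). Time passes only in rows, so rows that repeat a pose let the fingers close. It gives the time, the measured TCP pose, the force and the opening at its end, in the units of the state.
- r.get_state(): the state, without advancing time (a new reading comes with each control period).
- eyes.snapshot(name): name is "side" or "top" or "wrist"; returns (picture, depth): 384x512x3 uint8, red, green, blue; 384x512 float32, m along the optical axis (not along the pixel's ray), 0 where there is no reading.
- eyes.camera_model(name): a dict with "fx", "fy", "cx", "cy" (pixels), "k1" (the pictures are not rectified: a ray, as slopes to the right and down, at radius r is drawn at 1 + k1 r^2 times it, then the intrinsics apply), "pose" (4x4, takes a point from camera to world coordinates). Camera axes: x right, y up, looking along -z (the intrinsics and any distortion apply to the point x, -y, -z); pixel columns grow to the right and rows downward; lengths in m; the calibration is good to about 2 mm. A picture is of the moment at which its call begins: read the wrist's pose just before it. camera_model takes no time and is no camera call; for the wrist camera it gives the pose at the moment of the call.
- r.finish_job(): hands the job in, once; it reports no verdict.
The state is a dict: "clock": time; "q": joint angles; "qd": joint speeds; "joint_torque": joint torques, N m; "tool_pos": TCP position; "eef_rot": TCP orientation; "contact_force": force on the tool from outside, world axes, zero at the start; "moment": the same for the moment, N m; "opening": opening from 0.0 (shut) to 1.0 (fully open).
Only numpy, scipy, OpenCV 4.12 (cv2) and the standard library are available. Lean on these libraries where they do the work, as an engineer would, in place of code of your own. Each camera call takes 0.05 s, during which the arm holds its last target.

## Task

Take the push paddle by its handle and, holding it leaned back so that the hand stays clear of the dial, gently roll the gudgeon pin along the comparator's bed, under the stylus and fully home against the backstop. Only the paddle may touch the ground pin: never press it hard, let it run away or touch it with the gripper, and do not knock the comparator or the things around it. Then stand the paddle upright on its rubber mat again, leaving the pin under the stylus.

Things in the scene. Friction and masses are not known exactly. Their poses are not given: they have to be found in the camera images.
- comparator: Fixed bench comparator. Origin: middle of its bed, on the table; +x is the rolling direction, from the open end (robot's side) to the carriage; z up. Bed x -190 to +220 mm, 160 wide. A heavy carriage, clamped anew for each job, carries the backstop (upright plate 74 wide, 34 high), a column and a dial indicator overhead. The backstop's face is at an unreported x of +20 to +75 mm: feel for it.
- track (a point): Point on the flat steel track, above the comparator's origin (same axes), 45 mm above the table. Track 106 mm wide between two fences 12 mm high; a 5 mm lip closes its open end at x -180. Overhead, before the backstop's face and above the track: dial (62 mm across) 34 mm before, 97 to 159 up; clamp arm 32 mm before, 68 up. Lean the paddle's handle back 25 to 35 degrees to keep the hand clear.
- stylus (a joint): Indicator plunger (m), 0 hanging free, + up. Its ball tip (20 mm across) hangs 35 mm above the track, 20 mm before the backstop's face; a pin touching the backstop has its crown under it and lifts it 5 mm. Spring 0.8 N + 0.1 N/mm. The push rises from under 1 N on open track to about 2 N as the pin climbs under the tip, from 17 mm before home; the backstop does not give.
- pin_center (a point): Centre of the gudgeon pin, a ground steel cylinder 40 mm in diameter, 100 mm long, 0.5 to 0.75 kg, lying across the track (its axis along its own y) near the open end. The point is on its axis, 20 mm above the track. It rolls freely but for a little rolling friction, and after a slow push runs on a few mm. Three like pins in a tray are not part of the job.
- paddle_center (a point): Middle of the push paddle, which stands on the mat: 150 mm tall, 0.16 kg; the point is 75 mm above its underside, z up the handle. White slippery nylon foot 30 (own x) by 70 (own y), 12 mm high; blade 10 by 70 up to 60 mm; wooden handle 18 (x) by 24 (y), from 60 to 150 mm above the underside. Front and back alike. It pushes with a lower long edge of the foot, laid across the track.
- mat: Black rubber mat, 120 by 120 mm, 3 mm thick, fixed on the table; origin at the centre of its underside. The paddle stands on it.
- ring_center (a point): Bystander: steel setting ring, 84 mm across, 24 mm high; its centre.
- micrometer_center (a point): Bystander: outside micrometer lying flat, about 175 mm long, 24 mm high; its middle.
- oil_bottle_center (a point): Bystander: clear oil bottle, 56 mm across, 140 mm high; its centre.
- screwdriver_grip (a point): Bystander: screwdriver lying on the table, 190 mm long; the middle of its handle.

How it is judged:
On the way, in this order (a step that is already met when the one before it is completed fails the run):
1. the paddle is carried over the comparator's bed (x of paddle_center in the frame of comparator above -0.3 m and y of paddle_center in the frame of comparator between -0.05 and 0.05 m), for 0.1 s.
2. the pin is rolled home under the stylus, which reads at least 4.85 mm (value of joint stylus above 0.00485 m and x of pin_center in the frame of comparator above -0.01 m), for 0.3 s.
At the end, for the whole second after the job is handed in: The pin lies at rest on the track under the stylus, lifting it by at least 4.85 mm (which it does within about 3 mm of touching the backstop), and the released paddle stands upright (within 0.08 rad) on its mat, its middle within 45 mm of the mat's middle (all of step 2 and value of joint stylus below 0.0055 m and z of pin_center in the frame of comparator below 0.068 m and linear speed of each of pin, paddle below 0.01 m/s and horizontal distance between paddle_center and mat below 0.045 m and angle between paddle_center's own z axis and vertical below 0.08 rad and height (world z) of paddle_center below 0.083 m).
It fails at once if the paddle presses the pin or the comparator with more than 20 N (contact force between paddle and pin above 20 N or contact force between paddle and comparator above 20 N).
It fails at once if the gripper or arm touches the pin (contact force between any of the fingers, the arm and pin above 0.3 N).
It fails at once if the pin runs away (faster than 0.2 m/s) (linear speed of pin above 0.2 m/s).
It fails at once if the gripper or arm knocks the comparator (more than 5 N) (contact force between any of the fingers, the arm and comparator above 5 N).
It fails at once if a bystander is moved by more than 20 mm (distance of any of ring_center, micrometer_center, oil_bottle_center, screwdriver_grip from where it was at the start of the episode above 0.02 m).
It also fails if it takes over 56 s, if anything falls off the work surface, if the arm or the gripper's body presses on something with over 40 N, if the wrist force passes 120 N, or if a joint passes its speed limit or range.

## Working session

There is one attempt and no reset: what is moved stays moved. The work goes in short steps, Python scripts to look and compute and a tool call to move; the robot and the scene stay as the last step left them, time stands still between calls to the robot, and variables do not carry over. Pictures are saved under pics/ and viewed, and the job is handed in when it is done.

Besides the shell and the picture viewer there is one more tool, called after "Emit:" as name(argument=value, ...), one argument or row to a line, values as JSON. servo_tool: Moves the arm, as the interface text tells. Its arguments: {"type":"object","properties":{"deltas":{"type":"array","items":{"type":"object","properties":{"dx":{"type":"number"},"dy":{"type":"number"},"dz":{"type":"number"},"ax":{"type":"number"},"ay":{"type":"number"},"az":{"type":"number"},"hand":{"type":"number"}}}},"newtons":{"type":"number"}},"required":["deltas"]}

```bash
ls; mkdir -p pics
cat > h.py <<'E'
import numpy as np, cv2
from plant import r, eyes
from scipy.spatial.transform import Rotation as R
def snap(name,out):
    st=r.get_state(); m=eyes.camera_model(name)
    p,d=eyes.snapshot(name)
    cv2.imwrite('pics/'+out+'.png',p[:,:,::-1]); np.savez('pics/'+out+'.npz',p=p,d=d,**{k:np.array(v) for k,v in m.items()})
    return p,d,m
def rays(m,uv):
    uv=np.asarray(uv,float).reshape(-1,2)
    xd=(uv[:,0]-m['cx'])/m['fx']; yd=(uv[:,1]-m['cy'])/m['fy']
    rd=np.hypot(xd,yd); rr=rd.copy()
    for _ in range(20): rr=rd/(1+m['k1']*rr**2)
    s=np.where(rd>0,rr/np.maximum(rd,1e-12),1)
    return np.c_[xd*s,yd*s]
def world(m,uv,depth):
    a=rays(m,uv); depth=np.broadcast_to(depth,len(a))
    P=np.c_[a[:,0]*depth,-a[:,1]*depth,-depth]
    T=np.array(m['pose']); return P@T[:3,:3].T+T[:3,3]
def onplane(m,uv,z):
    T=np.array(m['pose']); a=rays(m,uv); D=np.c_[a[:,0],-a[:,1],-np.ones(len(a))]@T[:3,:3].T
    t=(z-T[2,3])/D[:,2]; return T[:3,3]+D*t[:,None]
def cloud(m,d):
    v,u=np.mgrid[0:d.shape[0],0:d.shape[1]]
    return world(m,np.c_[u.ravel(),v.ravel()],d.ravel()).reshape(*d.shape,3)
def load(n): 
    z=np.load('pics/'+n+'.npz'); return z['p'],z['d'],{k:z[k] for k in ('fx','fy','cx','cy','k1','pose')}
E
python3 - <<'E'
from h import *
for n in ('top','side','wrist'):
    p,d,m=snap(n,n+'0'); print(n,{k:np.round(v,3) for k,v in m.items()})
s=r.get_state(); print(s)
E
```

```text
pics
top {'fx': np.float64(433.336), 'fy': np.float64(433.336), 'cx': np.float64(258.567), 'cy': np.float64(196.134), 'k1': np.float64(-0.141), 'pose': array([[ 0.009,  0.999, -0.044,  0.46 ],
       [-1.   ,  0.008, -0.019, -0.028],
       [-0.019,  0.044,  0.999,  1.35 ],
       [ 0.   ,  0.   ,  0.   ,  1.   ]])}
side {'fx': np.float64(440.956), 'fy': np.float64(440.956), 'cx': np.float64(251.387), 'cy': np.float64(191.014), 'k1': np.float64(-0.045), 'pose': array([[-0.924,  0.192, -0.331,  0.139],
       [-0.383, -0.467,  0.797,  0.919],
       [-0.002,  0.863,  0.505,  0.697],
       [ 0.   ,  0.   ,  0.   ,  1.   ]])}
wrist {'fx': np.float64(339.517), 'fy': np.float64(339.517), 'cx': np.float64(258.261), 'cy': np.float64(193.536), 'k1': np.float64(-0.104), 'pose': array([[ 0.236,  0.932,  0.275,  0.219],
       [-0.972,  0.227,  0.067, -0.59 ],
       [-0.   , -0.283,  0.959,  0.384],
       [ 0.   ,  0.   ,  0.   ,  1.   ]])}
{'clock': 0.15, 'q': array([ 1.36578425,  0.68978964, -0.19454183,  1.56605758,  0.15730689,
        0.90249769, -0.2151418 ]), 'qd': array([ 0.00073621, -0.00141866,  0.00071384, -0.00147975, -0.00055768,
        0.00120126,  0.00113162]), 'joint_torque': array([-1.53062741e-03, -5.27858448e+01, -1.26861881e+00, -1.53587884e+01,
       -5.25289576e-02,  3.83394057e-03,  1.19078713e-04]), 'tool_pos': array([ 0.14771713, -0.60685582,  0.26310834]), 'eef_rot': array([ 9.92877362e-01,  1.19138914e-01, -1.27912204e-04, -6.68580957e-04]), 'contact_force': array([ 0.61890951,  0.05087172, -0.47020261]), 'moment': array([-0.01423838,  0.02475063, -0.00601284]), 'opening': 1.0042513618477555}
```

View pics/top0.png

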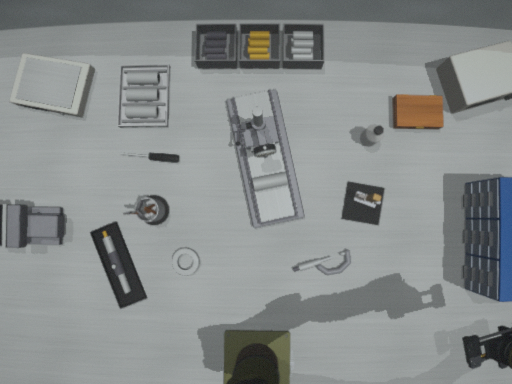

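View pics/side0.png

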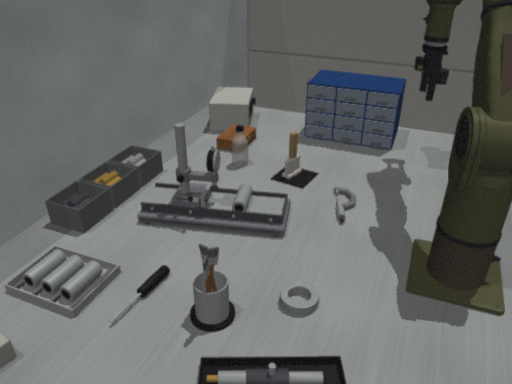

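View pics/wrist0.png

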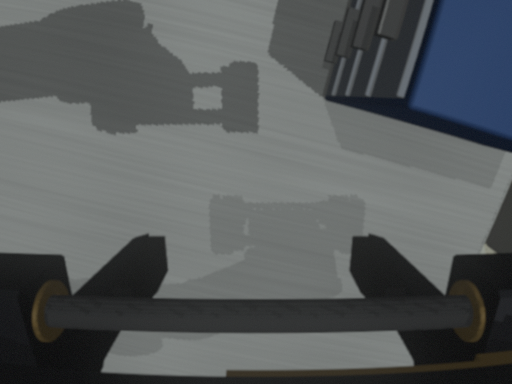

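The top view shows the comparator with its open end near pixel (277,218) and its carriage near (255,140). The pin is at (270,182), the paddle and mat at (363,202), the micrometer at (325,262), the bottle at (372,135) and the ring at (186,261).

Run:
```python
from h import *
p,d,m=load('top0'); 
c=p[80:235,215:400]; cv2.imwrite('pics/topc.png',cv2.resize(c[:,:,::-1],None,fx=4.3,fy=3.8,interpolation=cv2.INTER_CUBIC))
C=cloud(m,d)
for (x,y) in [(270,182),(275,205),(260,165),(363,202),(376,197),(350,215),(325,262),(372,135),(200,300)]:
    print((x,y),np.round(C[y,x],3))
p,d,m=load('side0'); c=p[100:240,130:360]; cv2.imwrite('pics/sidec.png',cv2.resize(c[:,:,::-1],None,fx=3.4,fy=3.4,interpolation=cv2.INTER_CUBIC))
C=cloud(m,d)
for (x,y) in [(243,198),(293,145),(292,165),(295,180),(330,240)]: print((x,y),np.round(C[y,x],3))
```

```text
(270, 182) [ 0.557 -0.037  0.081]
(275, 205) [ 0.491 -0.053  0.043]
(260, 165) [ 0.612 -0.007  0.042]
(363, 202) [ 0.46  -0.028  1.35 ]
(376, 197) [ 0.513 -0.331  0.154]
(350, 215) [ 0.463 -0.287  0.005]
(325, 262) [ 0.316 -0.21   0.002]
(372, 135) [ 0.696 -0.334  0.102]
(200, 300) [0.193 0.178 0.001]
(243, 198) [ 0.548 -0.008  0.083]
(293, 145) [ 0.51  -0.322  0.113]
(292, 165) [ 0.509 -0.319  0.044]
(295, 180) [ 0.489 -0.293  0.005]
(330, 240) [ 0.307 -0.025 -0.   ]
```

View pics/topc.png

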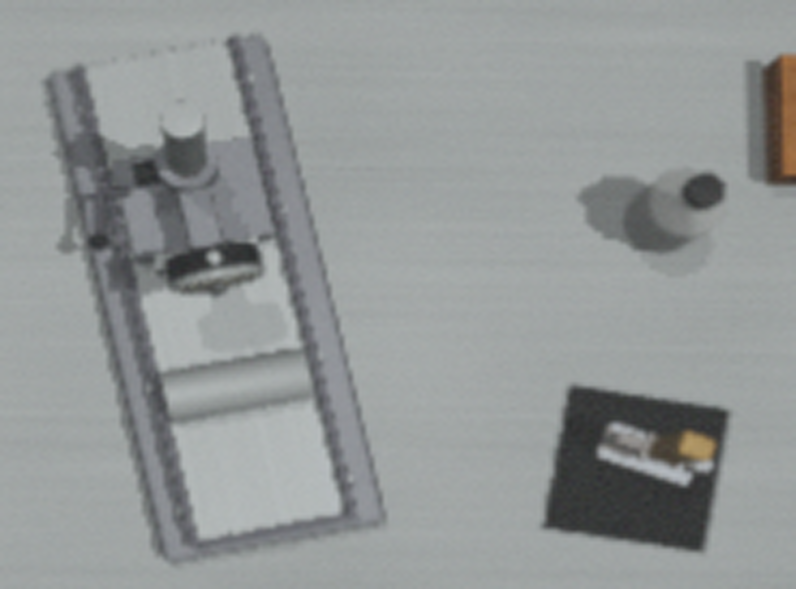

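View pics/sidec.png

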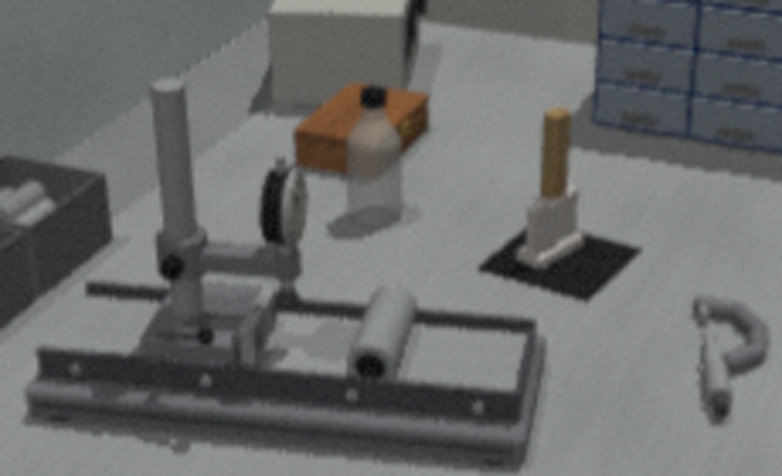

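Run:
```python
from h import *
p,d,m=load('top0'); C=cloud(m,d)
f=lambda L:[(215+x/4.3,80+y/3.8) for x,y in L]
cor=f([(170,560),(385,520),(265,37),(47,75)])
for (x,y) in cor: print(np.round(C[int(y)-2:int(y)+3,int(x)-2:int(x)+3,2].ravel(),3))
for z in (0.03,0.045,0.057): 
    Q=onplane(m,cor,z)[:,:2]; print(z,np.round(Q,3).tolist(), [round(np.linalg.norm(Q[i]-Q[(i+1)%4]),3) for i in range(4)], 'mid',Q.mean(0))
ok=(d>0.3)
P=C[ok]
sel=(P[:,0]>.38)&(P[:,0]<.85)&(P[:,1]>-.13)&(P[:,1]<.12)
for lo,hi in ((0.03,0.07),(0.05,0.065),(.036,.05)):
    Q=P[sel&(P[:,2]>lo)&(P[:,2]<hi)][:,:2]; print(lo,hi,len(Q),cv2.minAreaRect((Q*1000).astype(np.float32)))
Q=P[sel&(P[:,2]>.065)&(P[:,2]<.1)&(P[:,0]<.6)]; print('pin',len(Q),cv2.minAreaRect((Q[:,:2]*1000).astype(np.float32)), np.percentile(Q[:,2],[50,90,99]))
# mat : dark pixels
g=p.max(2); mk=np.zeros_like(g); mk[180:228,338:390]=(g[180:228,338:390]<70)*255
mk=cv2.morphologyEx(mk,cv2.MORPH_CLOSE,np.ones((9,9)))
v,u=np.nonzero(mk); Q=onplane(m,np.c_[u,v],.003)[:,:2]; print('mat',len(Q),cv2.minAreaRect((Q*1000).astype(np.float32)))
```

```text
[ 0.019  0.032  0.033  0.031  0.028  0.     0.029  0.032  0.031  0.023
 -0.     0.032  0.027  0.031  0.025  0.001 -0.003 -0.002  0.003 -0.005
 -0.004  0.    -0.001  0.004 -0.002]
[ 0.026  0.032 -0.002 -0.006  0.001  0.026  0.029 -0.     0.003 -0.001
  0.03   0.028 -0.001  0.003 -0.     0.028  0.027 -0.005 -0.001  0.002
 -0.003 -0.    -0.     0.001 -0.003]
[-0.001 -0.002 -0.004 -0.003  0.002  0.    -0.    -0.006 -0.001 -0.001
  0.026  0.005  0.    -0.002 -0.001  0.03   0.032  0.028  0.003 -0.001
  0.033  0.029  0.027 -0.001  0.002]
[-0.     0.001  0.003 -0.002 -0.002 -0.001 -0.002 -0.006 -0.003 -0.003
 -0.003 -0.005  0.001  0.025  0.03   0.001 -0.001 -0.004  0.023  0.028
  0.003 -0.     0.002  0.025  0.03 ]
0.03 [[0.423, 0.009], [0.456, -0.143], [0.849, -0.056], [0.817, 0.101]] [np.float64(0.155), np.float64(0.403), np.float64(0.161), np.float64(0.405)] mid [ 0.63631022 -0.02240639]
0.045 [[0.423, 0.008], [0.456, -0.142], [0.845, -0.056], [0.813, 0.1]] [np.float64(0.154), np.float64(0.398), np.float64(0.159), np.float64(0.4)] mid [ 0.63430409 -0.02246807]
0.057 [[0.424, 0.008], [0.456, -0.141], [0.841, -0.056], [0.81, 0.099]] [np.float64(0.152), np.float64(0.395), np.float64(0.157), np.float64(0.397)] mid [ 0.6326992  -0.02251741]
0.03 0.07 4246 ((637.9442138671875, -20.311553955078125), (409.0094909667969, 158.9501190185547), 12.332348823547363)
0.05 0.065 630 ((638.4916381835938, -21.349456787109375), (396.7995910644531, 122.03263854980469), 12.594321250915527)
0.036 0.05 2772 ((636.6752319335938, -19.169692993164062), (404.38970947265625, 150.3620147705078), 13.489455223083496)
pin 448 ((560.34619140625, -35.51087188720703), (39.316200256347656, 99.52413940429688), 12.689353942871094) [0.08109578 0.08546981 0.08834497]
mat 1045 ((500.33807373046875, -326.933349609375), (113.76456451416016, 114.29681396484375), 80.3285903930664)
```

Run:
```python
from h import *
p,d,m=load('top0'); C=cloud(m,d)
for (x,y) in [(470,190),(470,240),(470,290),(490,240),(458,80),(445,90),(505,340)]: print((x,y),np.round(C[y,x],3))
p,d,m=load('side0'); C=cloud(m,d)
for (x,y) in [(320,85),(310,100),(355,85),(400,95)]: print((x,y),np.round(C[y,x],3))
```

```text
(470, 190) [ 0.541 -0.656  0.049]
(470, 240) [ 0.387 -0.657  0.046]
(470, 290) [ 0.232 -0.659  0.046]
(490, 240) [ 0.394 -0.652  0.181]
(458, 80) [ 0.867 -0.599  0.114]
(445, 90) [ 0.864 -0.598  0.015]
(505, 340) [ 0.174 -0.581  0.396]
(320, 85) [ 0.52  -0.665  0.212]
(310, 100) [ 0.554 -0.662  0.151]
(355, 85) [ 0.394 -0.68   0.223]
(400, 95) [ 0.23  -0.658  0.213]
```

Emit:
servo_tool(
  deltas=[
    {"dx":0.5,"dy":-0.7,"dz":-0.4},
    {"dx":1.2,"dy":-1.5,"dz":-1,"az":0.5},
    {"dx":1.9,"dy":-2.2,"dz":-1,"az":1.3},
    {"dx":2.6,"dy":-2.8,"dz":-1,"az":2.2},
    {"dx":3.4,"dy":-3.3,"dz":-1,"az":3},
    {"dx":4.2,"dy":-3.6,"dz":-1,"az":3.8},
    {"dx":5,"dy":-3.8,"dz":-1,"az":4.5},
    {"dx":5.5,"dy":-3.8,"dz":-1,"az":4.5},
    {"dx":5.5,"dy":-3.8,"dz":-1,"az":4.5},
    {"dx":5.5,"dy":-3.8,"dz":-1,"az":4.5},
  ],
)

```text
schema error: expected keys dx, dy, dz, ax, ay, az, hand
```

Run:
```python
from h import *
p,d,m=snap('wrist','w1'); s=r.get_state(); print(s['clock'],s['tool_pos'],R.from_quat(s['eef_rot']).as_matrix().round(3),s['q'].round(2)); print(np.round(m['pose'],3))
cv2.imwrite('pics/w1b.png',cv2.resize(p[:,:,::-1],None,fx=1.5,fy=1.5))
```

```text
0.2 [ 0.14773618 -0.60695412  0.26324251] [[ 0.972  0.237 -0.   ]
 [ 0.237 -0.972  0.001]
 [-0.    -0.001 -1.   ]] [ 1.37  0.69 -0.19  1.57  0.16  0.9  -0.22]
[[ 0.236  0.932  0.275  0.219]
 [-0.972  0.226  0.067 -0.59 ]
 [ 0.    -0.283  0.959  0.384]
 [ 0.     0.     0.     1.   ]]
```

View pics/w1b.png

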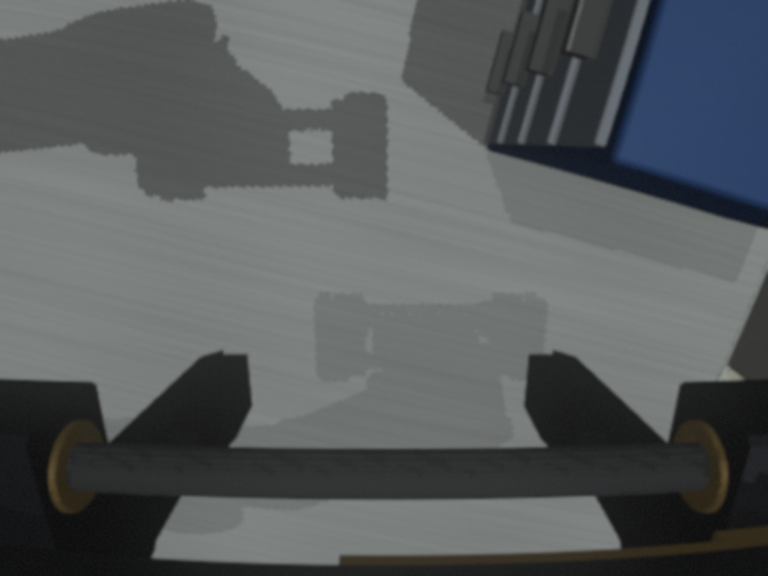

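The move was refused because every row needs all the keys, so the picture still shows the start view. I'll resend it with complete rows.

Emit:
servo_tool(
  deltas=[
    {"dx":0.5,"dy":-0.7,"dz":-0.4,"ax":0,"ay":0,"az":0,"hand":88},
    {"dx":1.2,"dy":-1.5,"dz":-1,"ax":0,"ay":0,"az":0.5,"hand":88},
    {"dx":1.9,"dy":-2.2,"dz":-1,"ax":0,"ay":0,"az":1.3,"hand":88},
    {"dx":2.6,"dy":-2.8,"dz":-1,"ax":0,"ay":0,"az":2.2,"hand":88},
    {"dx":3.4,"dy":-3.3,"dz":-1,"ax":0,"ay":0,"az":3,"hand":88},
    {"dx":4.2,"dy":-3.6,"dz":-1,"ax":0,"ay":0,"az":3.8,"hand":88},
    {"dx":5,"dy":-3.8,"dz":-1,"ax":0,"ay":0,"az":4.5,"hand":88},
    {"dx":5.5,"dy":-3.8,"dz":-1,"ax":0,"ay":0,"az":4.5,"hand":88},
    {"dx":5.5,"dy":-3.8,"dz":-1,"ax":0,"ay":0,"az":4.5,"hand":88},
    {"dx":5.5,"dy":-3.8,"dz":-1,"ax":0,"ay":0,"az":4.5,"hand":88},
  ],
  newtons=20,
)

```text
clock: 1.45
tool_pos: [0.4132, -0.3082, 0.3235]
eef_rot: [0.993, -0.117, -0.001, 0.0]
contact_force: [-0.1, -0.0, 0.8]
opening: 0.999
```

Run:
```python
from h import *
p,d,m=snap('wrist','w2'); s=r.get_state(); print(s['clock'],s['tool_pos'],R.from_quat(s['eef_rot']).as_matrix().round(3),s['q'].round(2)); print(np.round(m['pose'],3))
cv2.imwrite('pics/w2b.png',cv2.resize(p[:,:,::-1],None,fx=1.5,fy=1.5))
```

```text
1.5 [ 0.41288085 -0.30848476  0.32357837] [[ 0.973 -0.232 -0.002]
 [-0.232 -0.973 -0.   ]
 [-0.001  0.001 -1.   ]] [ 0.61  0.47 -0.09  1.82  0.05  0.86 -1.31]
[[-0.232  0.933  0.276  0.485]
 [-0.973 -0.223 -0.064 -0.325]
 [ 0.002 -0.284  0.959  0.444]
 [ 0.     0.     0.     1.   ]]
```

View pics/w2b.png

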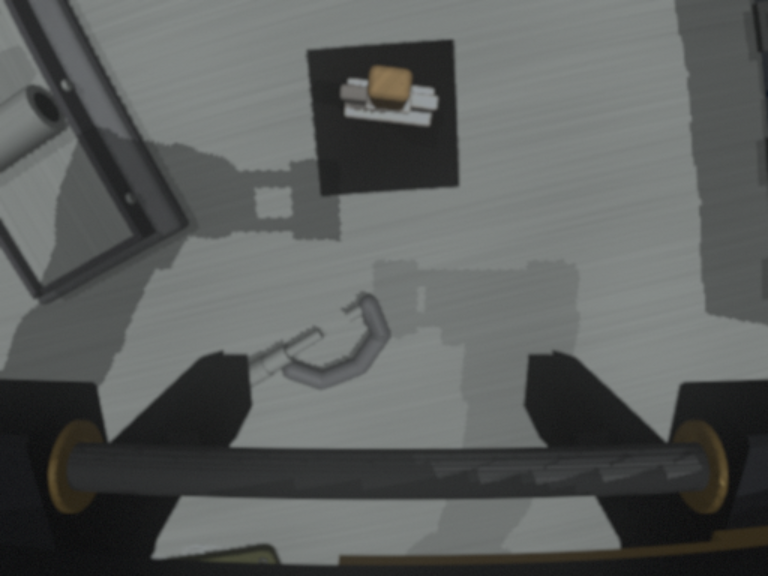

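Run:
```python
from h import *
p,d,m=load('w2'); C=cloud(m,d)
mat=np.array([(307,50),(454,40),(459,186),(320,195)])/1.5
Q=onplane(m,mat,.003); print('mat corners',Q.round(4)[:,:2].tolist(),Q.mean(0), np.degrees(np.arctan2(*(Q[1]-Q[0])[1::-1])))
c=p[15:140,190:320]; cv2.imwrite('pics/w2c.png',cv2.resize(c[:,:,::-1],None,fx=6,fy=4.7,interpolation=cv2.INTER_CUBIC))
sub=C[30:90,220:300]; dd=d[30:90,220:300]
Z=sub[...,2]; ok=dd>0.1
for lo,hi in ((.145,.165),(.05,.075),(.009,.025)):
    Q=sub[ok&(Z>lo)&(Z<hi)]
    if len(Q)>5: print(lo,len(Q),Q.mean(0).round(4),cv2.minAreaRect((Q[:,:2]*1000).astype(np.float32)))
print(np.histogram(Z[ok],bins=np.arange(-.01,.18,.01)))
# foot near edge strip white pixels
w=(p.min(2)>150); v,u=np.nonzero(w[60:95,220:300]); print(len(v))
```

```text
mat corners [[0.5711, -0.2792], [0.5508, -0.3969], [0.4344, -0.3768], [0.4546, -0.2589]] [ 0.50273059 -0.32793219  0.003     ] -99.74366116013329
0.145 644 [ 0.5146 -0.3333  0.152 ] ((515.009521484375, -333.54534912109375), (23.940649032592773, 18.324542999267578), 70.20401000976562)
0.05 474 [ 0.513  -0.3335  0.063 ] ((513.4035034179688, -332.7955017089844), (69.57646179199219, 18.724193572998047), 75.77462768554688)
0.009 546 [ 0.5105 -0.3309  0.0148] ((514.9158935546875, -333.10430908203125), (69.47908782958984, 30.080862045288086), 70.17764282226562)
(array([   5, 2952,  538,   14,   16,   20,   21,  449,   13,   10,   16,
         15,   19,   18,   25,   67,  586,    0]), array([-0.01,  0.  ,  0.01,  0.02,  0.03,  0.04,  0.05,  0.06,  0.07,
        0.08,  0.09,  0.1 ,  0.11,  0.12,  0.13,  0.14,  0.15,  0.16,
        0.17]))
0
```

View pics/w2c.png

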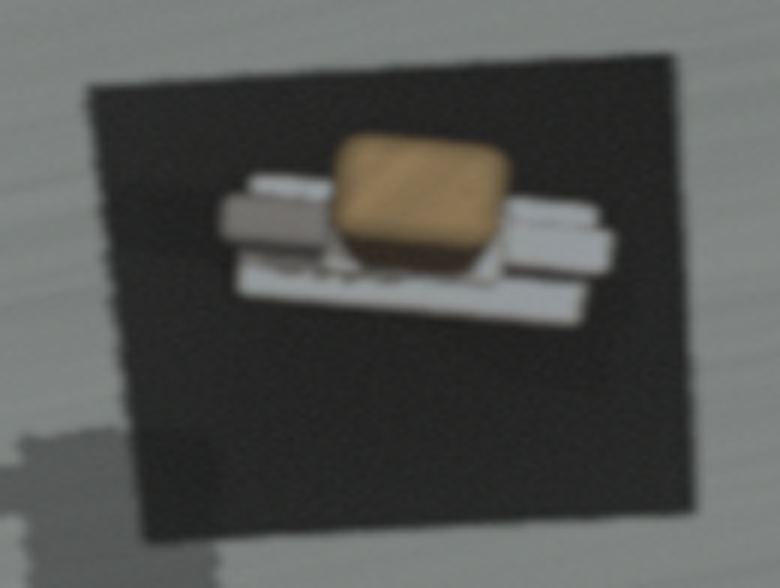

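The picture shows the paddle with its handle top at (391,82) in the enlarged view, measured at world (0.515, -0.333). Its heading is -19.8° and its top is at z 0.152. The mat centre is at about (0.502, -0.328).

Emit:
servo_tool(
  deltas=[
    {"dx":0.8,"dy":0,"dz":0.5,"ax":0,"ay":0,"az":0.5,"hand":88},
    {"dx":1.6,"dy":0,"dz":1.0,"ax":0,"ay":0,"az":1.07,"hand":88},
    {"dx":1.75,"dy":0,"dz":1.3,"ax":0,"ay":0,"az":1.07,"hand":88},
    {"dx":1.75,"dy":0,"dz":1.8,"ax":0,"ay":0,"az":1.07,"hand":88},
    {"dx":1.75,"dy":0,"dz":2.4,"ax":0,"ay":0,"az":1.07,"hand":88},
    {"dx":1.75,"dy":0,"dz":3.0,"ax":0,"ay":0,"az":1.07,"hand":88},
    {"dx":1.75,"dy":0,"dz":3.36,"ax":0,"ay":0,"az":1.07,"hand":88},
    {"dx":1.75,"dy":0,"dz":3.36,"ax":0,"ay":0,"az":1.07,"hand":88},
    {"dx":1.75,"dy":0,"dz":3.36,"ax":0,"ay":0,"az":1.07,"hand":88},
  ],
)

```text
clock: 2.62
tool_pos: [0.5164, -0.3328, 0.1233]
eef_rot: [0.985, -0.172, 0.0, 0.0]
contact_force: [-0.4, 1.3, -0.4]
opening: 1.003
```

Run:
```python
from h import *
p,d,m=snap('wrist','w3'); s=r.get_state(); print(s['clock'],s['tool_pos'],R.from_quat(s['eef_rot']).as_matrix().round(3),s['q'].round(2),s['contact_force'])
cv2.imwrite('pics/w3b.png',cv2.resize(p[:,:,::-1],None,fx=1.5,fy=1.5))
```

```text
2.675 [ 0.51681933 -0.33276761  0.12354631] [[ 0.941 -0.338  0.002]
 [-0.338 -0.941 -0.001]
 [ 0.002  0.001 -1.   ]] [ 0.52  0.86 -0.04  1.71  0.06  0.57 -1.47] [0.53510145 0.00622636 0.11414165]
```

View pics/w3b.png

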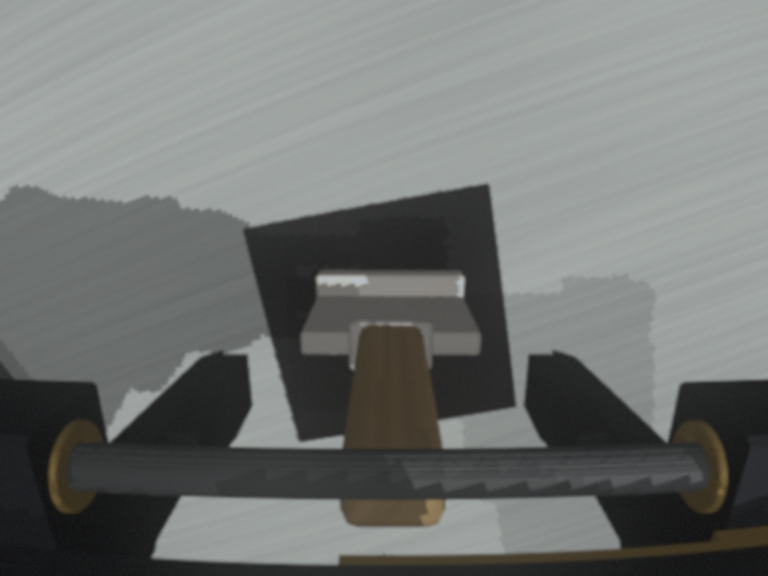

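The handle is centred between the open jaws (column about 390) and square to them, so I'm closing.

Emit:
servo_tool(
  deltas=[
    {"dx":0,"dy":0,"dz":0,"ax":0,"ay":0,"az":0,"hand":15},
    {"dx":0,"dy":0,"dz":0,"ax":0,"ay":0,"az":0,"hand":15},
    {"dx":0,"dy":0,"dz":0,"ax":0,"ay":0,"az":0,"hand":15},
    {"dx":0,"dy":0,"dz":0,"ax":0,"ay":0,"az":0,"hand":15},
    {"dx":0,"dy":0,"dz":0,"ax":0,"ay":0,"az":0,"hand":15},
    {"dx":0,"dy":0,"dz":0,"ax":0,"ay":0,"az":0,"hand":15},
    {"dx":0,"dy":0,"dz":0,"ax":0,"ay":0,"az":0,"hand":15},
    {"dx":0,"dy":0,"dz":0,"ax":0,"ay":0,"az":0,"hand":15},
  ],
  newtons=40,
)

```text
clock: 3.68
tool_pos: [0.5167, -0.332, 0.1221]
eef_rot: [0.985, -0.171, -0.0, 0.0]
contact_force: [-0.4, 0.1, -0.7]
opening: 0.27
```

Run:
```python
from h import *
s=r.get_state(); print(s['clock'],s['tool_pos'],s['opening']*88.1,s['contact_force'],s['moment'])
```

```text
3.675 [ 0.51669071 -0.33197234  0.12206814] 23.8063845236649 [-0.43514091  0.14475521 -0.65157497] [-0.02091852 -0.00864199  0.00545867]
```

Emit:
servo_tool(
  deltas=[
    {"dx":0,"dy":0,"dz":0,"ax":0,"ay":0,"az":0,"hand":15},
    {"dx":0,"dy":0,"dz":-0.4,"ax":0,"ay":0,"az":0,"hand":15},
    {"dx":0,"dy":0,"dz":-1.0,"ax":0,"ay":0,"az":0,"hand":15},
    {"dx":-0.3,"dy":-0.4,"dz":-1.7,"ax":0,"ay":0,"az":-0.8,"hand":15},
    {"dx":-0.8,"dy":-1.1,"dz":-2.17,"ax":0,"ay":0,"az":-1.8,"hand":15},
    {"dx":-1.3,"dy":-1.8,"dz":-2.17,"ax":0,"ay":0,"az":-2.8,"hand":15},
    {"dx":-1.8,"dy":-2.6,"dz":-2.17,"ax":0,"ay":0,"az":-3.8,"hand":15},
    {"dx":-2.3,"dy":-3.3,"dz":-2.17,"ax":0,"ay":0,"az":-4.8,"hand":15},
    {"dx":-2.64,"dy":-3.81,"dz":-2.17,"ax":0,"ay":0,"az":-5.37,"hand":15},
    {"dx":-2.64,"dy":-3.81,"dz":-2.17,"ax":0,"ay":0,"az":-5.37,"hand":15},
  ],
  newtons=60,
)

```text
clock: 4.92
tool_pos: [0.444, -0.0602, 0.2524]
eef_rot: [0.994, 0.112, -0.0, -0.001]
contact_force: [-0.7, -0.6, -1.9]
opening: 0.267
```

Emit:
servo_tool(
  deltas=[
    {"dx":0,"dy":0,"dz":0,"ax":0,"ay":0.6,"az":0,"hand":15},
    {"dx":0,"dy":0,"dz":0,"ax":0,"ay":1.6,"az":0,"hand":15},
    {"dx":0,"dy":0,"dz":0,"ax":0,"ay":2.7,"az":0,"hand":15},
    {"dx":0,"dy":0,"dz":0,"ax":0,"ay":3.8,"az":0,"hand":15},
    {"dx":0,"dy":0,"dz":0,"ax":0,"ay":4.6,"az":0,"hand":15},
    {"dx":0,"dy":0,"dz":0,"ax":0,"ay":5,"az":0,"hand":15},
    {"dx":0,"dy":0,"dz":0,"ax":0,"ay":5,"az":0,"hand":15},
    {"dx":0,"dy":0,"dz":0,"ax":0,"ay":5,"az":0,"hand":15},
  ],
)

```text
clock: 5.92
tool_pos: [0.4573, -0.0776, 0.2899]
eef_rot: [0.965, 0.11, 0.234, -0.036]
contact_force: [0.6, -0.9, -1.7]
opening: 0.268
```

Run:
```python
from h import *
p,d,m=snap('wrist','w4'); s=r.get_state(); print(s['clock'],s['tool_pos'],R.from_quat(s['eef_rot']).as_matrix().round(3),s['q'].round(2),s['contact_force'],s['opening']*88.1)
cv2.imwrite('pics/w4b.png',cv2.resize(p[:,:,::-1],None,fx=1.5,fy=1.5))
p,d,m=snap('side','s4');cv2.imwrite('pics/s4b.png',cv2.resize(p[60:280,100:400,::-1],None,fx=2.6,fy=2.6,interpolation=cv2.INTER_CUBIC))
```

```text
5.975 [ 0.45702876 -0.07779156  0.29016288] [[ 0.863  0.238  0.445]
 [ 0.205 -0.971  0.121]
 [ 0.461 -0.013 -0.887]] [ 0.62  0.4  -0.59  2.35  1.45  0.04 -2.65] [-0.35842806 -0.35117866 -0.9144702 ] 23.358115465238214
```

View pics/w4b.png

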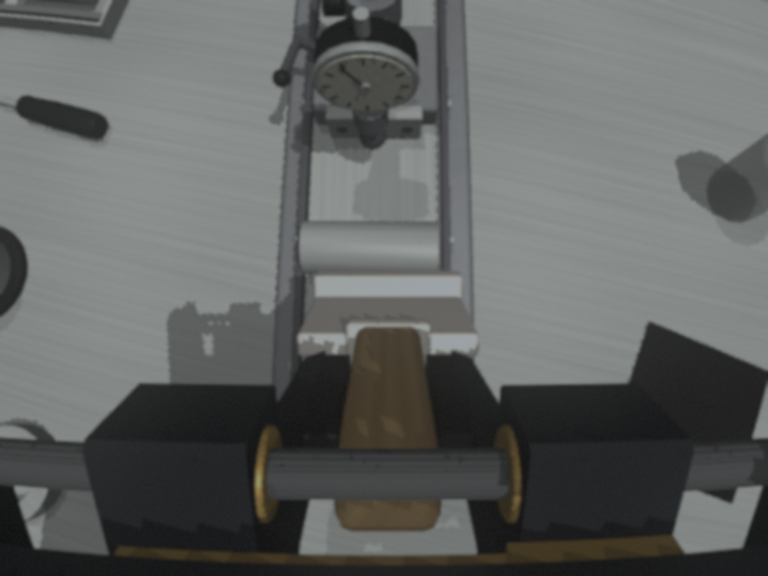

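View pics/s4b.png

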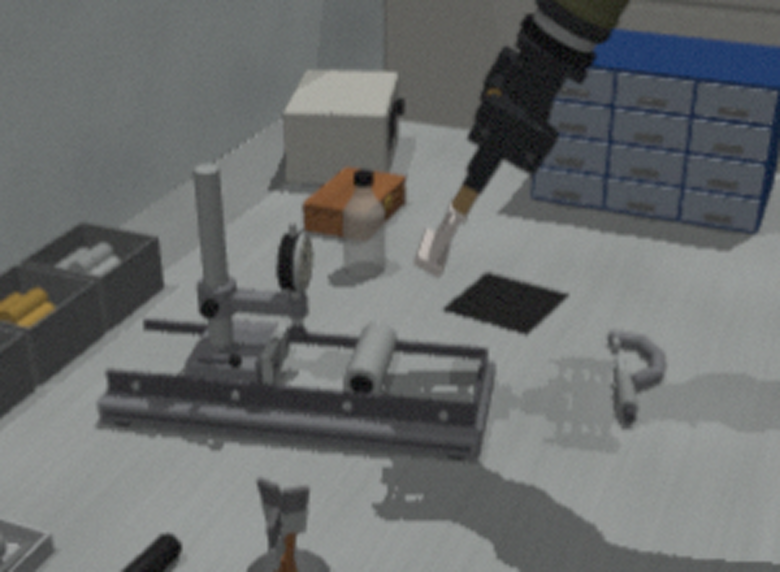

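The arm ran into joint limits (q6 at 0.04, q7 at -2.65), so the lean is only about 27° and the TCP has drifted. The pin hasn't been touched: it is at (370,247) in the wrist view. I'll fit the arm kinematics to see which configurations can reach.

```bash
cat > kin.py <<'E'
import numpy as np
from scipy.spatial.transform import Rotation as R
from scipy.optimize import least_squares
import itertools
def fk(q,P,s):
    zs,a,e,b,e2,w,c,o7=P
    pos=np.zeros(3); rot=R.identity()
    def tr(v):
        nonlocal pos; pos=pos+rot.apply(v)
    def ro(ax,an):
        nonlocal rot; rot=rot*R.from_euler(ax,an)
    ro('z',s[0]*q[0]); tr([0,0,zs]); ro('y',q[1]); ro('z',s[1]*q[2]); tr([0,0,a]); tr([e,0,0]); ro('y',q[3]); tr([e2,0,b]); ro('z',s[2]*q[4]); ro('y',q[5]); tr([w,0,c]); ro('z',s[3]*q[6]+o7)
    return pos,rot
E
python3 - <<'E'
from kin import *
D=[([1.36578425,0.68978964,-0.19454183,1.56605758,0.15730689,0.90249769,-0.2151418],[0.14771713,-0.60685582,0.26310834],[9.92877362e-01,1.19138914e-01,-1.27912204e-04,-6.68580957e-04])]
def m2q(M): return R.from_matrix(np.array(M)).as_quat()
D+=[([0.61,0.47,-0.09,1.82,0.05,0.86,-1.31],[0.41288085,-0.30848476,0.32357837],m2q([[0.973,-0.232,-0.002],[-0.232,-0.973,0],[-0.001,0.001,-1]])),
([0.52,0.86,-0.04,1.71,0.06,0.57,-1.47],[0.51681933,-0.33276761,0.12354631],m2q([[0.941,-0.338,0.002],[-0.338,-0.941,-0.001],[0.002,0.001,-1]])),
([0.62,0.4,-0.59,2.35,1.45,0.04,-2.65],[0.45702876,-0.07779156,0.29016288],m2q([[0.863,0.238,0.445],[0.205,-0.971,0.121],[0.461,-0.013,-0.887]]))]
from plant import r
st=r.get_state(); D.append((st['q'],st['tool_pos'],st['eef_rot'])); print(st['clock'],st['q'])
best=[]
for s in itertools.product([1,-1],repeat=4):
  for o in (0,1.57,3.14,-1.57):
    def res(P):
        o_=[]
        for q,p,k in D:
            pp,rr=fk(q,P,s); o_+=list((pp-p)*1); o_+=list((R.from_quat(k).inv()*rr).as_rotvec()*.2)
        return o_
    f=least_squares(res,[.3,.4,0,.4,0,0,.2,o]); best.append((f.cost,s,f.x.round(4)))
best.sort(key=lambda t:t[0])
for b in best[:4]: print(b)
E
```

```text
6.025 [ 0.61916026  0.40293823 -0.58436827  2.34490399  1.43826728  0.043785
 -2.65264311]
(np.float64(0.002588384466085948), (-1, -1, -1, -1), array([ 0.2034,  0.6127, -0.0114,  0.3045, -0.0311,  0.0178,  0.2525,
        1.572 ]))
(np.float64(0.0025883844660859524), (-1, -1, -1, -1), array([ 0.2034,  0.6127, -0.0114,  0.3045, -0.0311,  0.0178,  0.2525,
        1.572 ]))
(np.float64(0.0025883844660859532), (-1, -1, -1, -1), array([ 0.2034,  0.6127, -0.0114,  0.3045, -0.0311,  0.0178,  0.2525,
        1.572 ]))
(np.float64(0.002588384466085956), (-1, -1, -1, -1), array([ 0.2034,  0.6127, -0.0114,  0.3045, -0.0311,  0.0178,  0.2525,
        1.572 ]))
```

Run:
```python
from kin import *
D=[([1.36578425,0.68978964,-0.19454183,1.56605758,0.15730689,0.90249769,-0.2151418],[0.14771713,-0.60685582,0.26310834],[9.92877362e-01,1.19138914e-01,-1.27912204e-04,-6.68580957e-04])]
def m2q(M): return R.from_matrix(np.array(M)).as_quat()
D+=[([0.61,0.47,-0.09,1.82,0.05,0.86,-1.31],[0.41288085,-0.30848476,0.32357837],m2q([[0.973,-0.232,-0.002],[-0.232,-0.973,0],[-0.001,0.001,-1]])),
([0.52,0.86,-0.04,1.71,0.06,0.57,-1.47],[0.51681933,-0.33276761,0.12354631],m2q([[0.941,-0.338,0.002],[-0.338,-0.941,-0.001],[0.002,0.001,-1]])),
([0.61916,0.40294,-0.58437,2.34490,1.43827,0.043785,-2.65264],[0.45702876,-0.07779156,0.29016288],m2q([[0.863,0.238,0.445],[0.205,-0.971,0.121],[0.461,-0.013,-0.887]]))]
# rotation only: arbitrary offsets & signs
for s in itertools.product([1,-1],repeat=4):
    def rr(q,o):
        x=R.from_euler('z',s[0]*q[0]+o[0])
        for ax,a in zip('yzyzyz',[q[1],s[1]*q[2],q[3],s[2]*q[4],q[5],s[3]*q[6]+o[1]]): x=x*R.from_euler(ax,a)
        return x
    f=min((least_squares(lambda o:np.concatenate([(R.from_quat(k).inv()*rr(q,o)).as_rotvec() for q,p,k in D]),[o0,o1]) for o0 in (0,3.14) for o1 in (0,1.57,3.14,-1.57)),key=lambda t:t.cost)
    if f.cost<.05:print(s,f.cost,f.x,f.fun.round(3).reshape(-1,3).tolist())
```

```text
(-1, -1, -1, -1) 8.933884389920691e-05 [6.27867141 1.56321317] [[0.0, 0.0, -0.003], [0.005, -0.004, -0.001], [-0.002, 0.0, -0.005], [-0.002, -0.002, 0.009]]
```

```bash
cat > kin.py <<'E'
import numpy as np
from scipy.spatial.transform import Rotation as R
from scipy.optimize import least_squares
def fk(q,P):
    zs,a,e,b,e2,w,c,y1,y2,y3=P
    pos=np.zeros(3); rot=R.identity()
    steps=[('z',-q[0],(0,y1,zs)),('y',q[1],(0,0,0)),('z',-q[2],(e,y2,a)),('y',q[3],(e2,0,0)),('z',-q[4],(0,y3,b)),('y',q[5],(w,0,c)),('z',-q[6]+np.pi/2,(0,0,0))]
    for ax,an,t in steps:
        rot=rot*R.from_euler(ax,an); pos=pos+rot.apply(t)
    return pos,rot
D=[([1.36578425,0.68978964,-0.19454183,1.56605758,0.15730689,0.90249769,-0.2151418],[0.14771713,-0.60685582,0.26310834]),
([0.61,0.47,-0.09,1.82,0.05,0.86,-1.31],[0.41288085,-0.30848476,0.32357837]),
([0.52,0.86,-0.04,1.71,0.06,0.57,-1.47],[0.51681933,-0.33276761,0.12354631]),
([0.61916,0.40294,-0.58437,2.34490,1.43827,0.043785,-2.65264],[0.45702876,-0.07779156,0.29016288])]
def fit(x0,reg=0.05):
    f=lambda P:np.concatenate([(fk(q,P)[0]-p) for q,p in D]+[reg*(P-x0)])
    return least_squares(f,x0)
if __name__=='__main__':
  for nm,x0 in dict(gen3=[.285,.42,0,.314,0,0,.33,0,0,0],iiwa=[.36,.42,0,.4,0,0,.3,0,0,0],rizon=[.365,.4,.0,.39,0,.08,.3,0,0,0],panda=[.333,.316,.0825,.384,-.0825,.088,.25,0,0,0]).items():
    f=fit(np.array(x0)); print(nm,f.cost,f.x.round(3),f.fun[:12].round(4))
E
python3 kin.py
```

```text
gen3 3.396066594878226e-05 [ 0.322  0.552  0.009  0.335 -0.006 -0.002  0.272 -0.014 -0.028 -0.004] [-0.0001  0.0009  0.0007  0.0012  0.0005 -0.0018 -0.0003 -0.0011  0.0009
  0.0001 -0.0002  0.0002]
iiwa 3.259032693815337e-05 [ 0.353  0.555  0.006  0.344 -0.001 -0.     0.297 -0.02  -0.027  0.001] [ 0.0004  0.0004  0.0012  0.0012  0.0005 -0.0017 -0.001  -0.001   0.0005
  0.0001 -0.0002  0.    ]
rizon 4.6639360746311924e-05 [ 0.353  0.555  0.006  0.345 -0.002  0.001  0.297 -0.022 -0.026  0.001] [ 0.0004  0.0005  0.0014  0.0012  0.0004 -0.0017 -0.0011 -0.0009  0.0003
  0.0001 -0.0003  0.0001]
panda 9.968474762149599e-05 [ 0.305  0.545  0.014  0.334 -0.011  0.001  0.251 -0.016 -0.021 -0.01 ] [-0.0001  0.0016  0.0015  0.0023 -0.0003 -0.0017 -0.0011 -0.0007  0.0004
  0.0003 -0.0003 -0.    ]
```

```bash
cat > ikscan.py <<'E'
from kin import *
P=fit(np.array([.353,.555,0,.345,0,0,.297,0,0,0]),.05).x
lo=np.array([-3.01,-.46,-1.47,.13,-1,.04,-2.66]);hi=np.array([3.01,2.08,1.51,2.56,4.14,2.09,2.66])
O=np.array([.623,-.024]);H=np.radians(12.4)
def target(Fx,lean,h=.019,flip=False):
    l=np.radians(lean); x=Fx-.015*np.cos(l)-.119*np.sin(l); z=.045+h-.015*np.sin(l)+.119*np.cos(l)
    p=np.array([O[0]+x*np.cos(H),O[1]+x*np.sin(H),z])
    R0=R.from_matrix(np.array([[np.cos(H),np.sin(H),0],[np.sin(H),-np.cos(H),0],[0,0,-1]]))
    r=R0*R.from_euler('y',l)
    if flip: r=r*R.from_euler('z',np.pi)
    return p,r
def ik(p,r,q0):
    f=lambda q:np.concatenate([(fk(q,P)[0]-p)*5,(r.inv()*fk(q,P)[1]).as_rotvec(),.002*(q-q0)])
    s=least_squares(f,np.clip(q0,lo+1e-3,hi-1e-3),bounds=(lo,hi)); return s.x,np.abs(s.fun[:6]).max()
if __name__=='__main__':
  rng=np.random.default_rng(0)
  seeds=[lo+(hi-lo)*rng.random(7) for _ in range(25)]
  for flip in (False,True):
   for lean in (26,30):
    for Fx in (-.11,-.03,.03):
      p,r=target(Fx,lean,flip=flip); sols=[]
      for q0 in seeds:
        q,e=ik(p,r,q0)
        if e<.004: sols.append(q)
      print(flip,lean,Fx,p.round(3),len(sols))
      for q in sorted(sols,key=lambda q:abs(q[2]))[:6]: print('   ',q.round(2), 'minmargin',np.minimum(q-lo,hi-q).min().round(2))
E
python3 ikscan.py
```

```text
False 26 -0.11 [ 0.451 -0.062  0.164] 8
    [0.12 0.7  0.01 2.53 3.45 0.54 1.62] minmargin 0.03
    [ 0.27  0.7  -0.22  2.52  3.15  0.49  1.9 ] minmargin 0.04
    [ 0.37  0.71 -0.39  2.51  2.92  0.49  2.13] minmargin 0.05
    [ 0.45  0.72 -0.52  2.51  2.74  0.5   2.31] minmargin 0.05
    [-0.21  0.82  0.62  2.54  4.    0.83  1.11] minmargin 0.02
    [ 0.53  0.75 -0.65  2.51  2.56  0.54  2.48] minmargin 0.05
False 26 -0.03 [ 0.53  -0.045  0.164] 8
    [ 0.09  0.7  -0.04  2.31  3.45  0.33  1.53] minmargin 0.25
    [ 0.19  0.7  -0.2   2.31  3.12  0.3   1.88] minmargin 0.25
    [ 0.25  0.71 -0.3   2.31  2.91  0.3   2.09] minmargin 0.25
    [ 0.38  0.73 -0.49  2.3   2.51  0.34  2.5 ] minmargin 0.16
    [ 0.43  0.75 -0.59  2.3   2.36  0.38  2.66] minmargin 0.0
    [-0.3   0.82  0.62  2.33  4.14  0.67  0.82] minmargin 0.0
False 26 0.03 [ 0.588 -0.032  0.164] 8
    [ 0.08  0.73 -0.08  2.15  3.46  0.18  1.49] minmargin 0.14
    [ 0.13  0.73 -0.17  2.15  3.13  0.17  1.84] minmargin 0.13
    [ 0.17  0.73 -0.22  2.15  2.91  0.17  2.05] minmargin 0.13
    [-0.17  0.76  0.33  2.16  4.14  0.39  0.7
[... 2432 characters left out ...]
  3.78  0.64 -1.93] minmargin 0.16
    [-0.15  0.79  0.39  2.4   3.83  0.67 -1.98] minmargin 0.16
    [ 0.4   0.77 -0.51  2.37  2.73  0.48 -0.83] minmargin 0.19
    [ 0.41  0.77 -0.53  2.37  2.71  0.49 -0.81] minmargin 0.19
    [-0.31  0.89  0.7   2.41  4.04  0.87 -2.21] minmargin 0.1
True 30 0.03 [ 0.582 -0.033  0.16 ] 13
    [ 0.    0.75  0.07  2.23  3.6   0.39 -1.79] minmargin 0.33
    [ 0.2   0.75 -0.26  2.22  3.02  0.32 -1.17] minmargin 0.28
    [-0.12  0.77  0.26  2.24  3.84  0.48 -2.05] minmargin 0.3
    [ 0.28  0.76 -0.38  2.22  2.77  0.34 -0.9 ] minmargin 0.3
    [ 0.36  0.78 -0.5   2.21  2.55  0.37 -0.66] minmargin 0.33
    [ 0.44  0.81 -0.64  2.21  2.35  0.43 -0.44] minmargin 0.35
```

My fit says a 26–28° lean is reachable all along the track if the forearm roll q5 is near π. The paddle is the same front and back, so I'll spin the tool half a turn about its own axis, high above the bed. That lets q5 and q7 share the turn.

Emit:
servo_tool(
  deltas=[
    {"dx":0,"dy":0,"dz":-0.2,"ax":0,"ay":0,"az":-1.0,"hand":15},
    {"dx":0,"dy":0,"dz":-0.4,"ax":0,"ay":0,"az":-2.3,"hand":15},
    {"dx":0,"dy":0,"dz":-0.5,"ax":0,"ay":0,"az":-3.6,"hand":15},
    {"dx":0,"dy":0,"dz":-0.5,"ax":0,"ay":0,"az":-5,"hand":15},
    {"dx":0,"dy":0,"dz":-0.5,"ax":0,"ay":0,"az":-5,"hand":15},
  ],
)

```text
clock: 6.65
tool_pos: [0.4437, -0.0801, 0.3158]
eef_rot: [0.906, 0.353, 0.235, 0.024]
contact_force: [0.4, -0.3, -0.9]
opening: 0.267
```

```bash
cat > st.py <<'E'
from h import *
s=r.get_state(); M=R.from_quat(s['eef_rot']).as_matrix()
print(s['clock'],'q',s['q'].round(2),'p',s['tool_pos'].round(4),'open',round(s['opening']*88.1,1),'F',s['contact_force'].round(2)); print(M.round(3))
up=-M[:,2]; print('lean',np.degrees(np.arccos(up[2])).round(1),'leandir',np.degrees(np.arctan2(up[1],up[0])).round(1),'tool x az',np.degrees(np.arctan2(M[1,0],M[0,0])).round(1),'tool y az',np.degrees(np.arctan2(M[1,1],M[0,1])).round(2))
E
python3 st.py
```

```text
6.65 q [ 0.99  0.45 -1.1   2.32  1.13  0.29 -1.85] p [ 0.4437 -0.0801  0.3158] open 23.5 F [ 0.45 -0.3  -0.91]
[[ 0.641  0.627  0.442]
 [ 0.65  -0.75   0.123]
 [ 0.408  0.208 -0.889]]
lean 27.3 leandir -164.5 tool x az 45.4 tool y az -50.1
```

```bash
cat > plan.py <<'E'
from ikscan import *
def jac(q):
    p0,r0=fk(q,P); J=np.zeros((6,7))
    for i in range(7):
        dq=q.copy(); dq[i]+=1e-5; p,r=fk(dq,P); J[:3,i]=(p-p0)/1e-5; J[3:,i]=(r*r0.inv()).as_rotvec()/1e-5
    return J
def follow(q,poses,lam=.02,sub=12):
    q=np.array(q,float); out=[]
    for p,r in poses:
        for k in range(sub):
            pc,rc=fk(q,P); e=np.r_[p-pc,(r*rc.inv()).as_rotvec()]/(sub-k)
            J=jac(q); dq=J.T@np.linalg.solve(J@J.T+lam**2*np.eye(6),e); q=np.clip(q+dq,lo,hi)
        pc,rc=fk(q,P); out.append((q.copy(),np.linalg.norm(p-pc),np.degrees((r*rc.inv()).magnitude())))
    return out
def rel(pose0,pose):
    p0,r0=pose; P0,R0=pose0
    return R0.inv().apply(p0-P0)/.06, np.degrees((R0.inv()*r0).as_rotvec())/6
E
python3 - <<'E'
from plan import *
q0=np.array([.99,.45,-1.1,2.32,1.13,.29,-1.85])
pose0=fk(q0,P); print(pose0[0])
for qt in ([.22,.45,-.15,2.3,3.24,.4,-1.33],[.22,.35,-.15,2.3,3.24,.4,-1.33],[.45,.45,-.5,2.3,2.76,.4,-.85]):
    qt=np.array(qt); path=[fk(q0+(qt-q0)*t,P) for t in np.linspace(0,1,21)[1:]]
    o=follow(q0,path); print('target',qt,path[-1][0].round(3),np.degrees(np.arccos(-path[-1][1].as_matrix()[2,2])).round(1)); 
    for i in (5,10,15,19): print('   ',o[i][0].round(2),o[i][1].round(3),o[i][2].round(1), 'lean',np.degrees(np.arccos(-path[i][1].as_matrix()[2,2])).round(1),path[i][0].round(3))
E
```

```text
[ 0.4424688  -0.07996866  0.31557673]
target [ 0.22  0.45 -0.15  2.3   3.24  0.4  -1.33] [ 0.58  -0.083  0.325] 45.9
    [ 0.87  0.5  -0.99  2.31  1.69  0.43 -1.62] 0.0 0.0 lean 31.0 [ 0.487 -0.123  0.303]
    [ 0.79  0.53 -0.93  2.3   2.    0.51 -1.25] 0.0 0.0 lean 38.0 [ 0.53  -0.133  0.309]
    [ 0.71  0.54 -0.85  2.29  2.28  0.52 -0.85] 0.0 0.0 lean 43.8 [ 0.565 -0.114  0.32 ]
    [ 0.64  0.53 -0.78  2.28  2.49  0.46 -0.53] 0.0 0.0 lean 45.9 [ 0.58  -0.083  0.325]
target [ 0.22  0.35 -0.15  2.3   3.24  0.4  -1.33] [ 0.58  -0.083  0.383] 51.4
    [ 0.87  0.47 -1.    2.31  1.69  0.43 -1.62] 0.0 0.0 lean 32.4 [ 0.488 -0.124  0.316]
    [ 0.81  0.48 -0.95  2.3   2.    0.51 -1.26] 0.0 0.0 lean 40.9 [ 0.531 -0.134  0.337]
    [ 0.75  0.46 -0.89  2.29  2.29  0.51 -0.87] 0.0 0.0 lean 48.2 [ 0.566 -0.114  0.365]
    [ 0.7   0.44 -0.84  2.28  2.52  0.45 -0.56] 0.0 0.0 lean 51.4 [ 0.58  -0.083  0.383]
target [ 0.45  0.45 -0.5   2.3   2.76  0.4  -0.85] [ 0.574 -0.082  0.334] 46.0
    [ 0.89  0.49 -1.04  2.31  1.59  0.4  -1.52] 0.0 0.0 lean 30.2 [ 0.479 -0.108  0.309]
    [ 0.82  0.51 -0.98  2.3   1.88  0.47 -1.15] 0.0 0.0 lean 35.9 [ 0.515 -0.115  0.314]
    [ 0.74  0.52 -0.91  2.3   2.16  0.49 -0.75] 0.0 0.0 lean 41.9 [ 0.551 -0.104  0.325]
    [ 0.67  0.52 -0.85  2.29  2.39  0.49 -0.44] 0.0 0.0 lean 46.0 [ 0.574 -0.082  0.334]
```

```bash
cat > p2.py <<'E'
from plan import *
from scipy.spatial.transform import Slerp
def run(LEAN,FX,verbose=True):
    q0=np.array([.99,.45,-1.1,2.32,1.13,.29,-1.85]); pose0=fk(q0,P)
    qt=np.array([.22,.45,-.15,2.3,3.24,.4,-1.33])
    ps=[fk(q0+(qt-q0)*t,P) for t in (0.25,.5)]
    end=target(FX,LEAN,h=.14,flip=True)
    keys=[0,6,11,20]; rots=R.concatenate([pose0[1],ps[0][1],ps[1][1],end[1]]); sl=Slerp(keys,rots)
    path=[(pose0[0]+(end[0]-pose0[0])*k/20,sl(k)) for k in range(1,21)]
    path+=[target(FX,LEAN,h=.14-.119*k/6,flip=True) for k in range(1,7)]
    path+=[target(FX+.015*k,LEAN,h=.021,flip=True) for k in range(1,11)]
    o=follow(q0,path)
    for i in ((4,9,14,19,22,25,28,31,35) if verbose else (19,25,35)): print(LEAN,FX,i,o[i][0].round(2),o[i][1].round(4),o[i][2].round(2),path[i][0].round(3),'lean',np.degrees(np.arccos(-path[i][1].as_matrix()[2,2])).round(1))
    return pose0,path
if __name__=='__main__':
    run(27,-.1); run(28.5,-.095,False); run(26,-.1,False)
E
python3 p2.py
```

```text
27 -0.1 4 [ 0.83  0.43 -1.04  2.39  1.62  0.4  -1.91] 0.0 0.0 [ 0.447 -0.075  0.308] lean 28.9
27 -0.1 9 [ 0.71  0.47 -1.05  2.5   1.97  0.63 -1.73] 0.0 0.0 [ 0.451 -0.07   0.3  ] lean 35.0
27 -0.1 14 [ 0.7   0.45 -0.89  2.48  2.2   0.43 -1.13] 0.0 0.0 [ 0.455 -0.065  0.292] lean 33.8
27 -0.1 19 [ 0.45  0.39 -0.45  2.37  2.37  0.06 -0.51] 0.0001 0.0 [ 0.46  -0.06   0.284] lean 27.0
27 -0.1 22 [ 0.54  0.58 -0.64  2.44  2.45  0.32 -0.57] 0.0 0.0 [ 0.46  -0.06   0.225] lean 27.0
27 -0.1 25 [ 0.55  0.76 -0.7   2.5   2.53  0.56 -0.62] 0.0 0.0 [ 0.46  -0.06   0.165] lean 27.0
27 -0.1 28 [ 0.48  0.75 -0.63  2.38  2.47  0.46 -0.57] 0.0 0.0 [ 0.503 -0.05   0.165] lean 27.0
27 -0.1 31 [ 0.4   0.75 -0.55  2.26  2.4   0.36 -0.52] 0.0 0.0 [ 0.547 -0.041  0.165] lean 27.0
27 -0.1 35 [ 0.27  0.76 -0.4   2.1   2.31  0.22 -0.46] 0.0 0.0 [ 0.606 -0.028  0.165] lean 27.0
28.5 -0.095 19 [ 0.52  0.41 -0.54  2.38  2.41  0.12 -0.55] 0.0 0.0 [ 0.462 -0.059  0.282] lean 28.5
28.5 -0.095 25 [ 0.56  0.78 -0.72  2.51  2.56  0.61 -0.65] 0.0 0.0 [ 0.462 -0.059  0.163] lean 28.5
28.5 -0.095 35 [ 0.31  0.78 -0.46  2.12  2.36  0.27 -0.49] 0.0 0.0 [ 0.608 -0.027  0.163] lean 28.5
26 -0.1 19 [ 0.38  0.38 -0.37  2.35  2.34  0.04 -0.48] 0.0079 1.55 [ 0.461 -0.06   0.285] lean 26.0
26 -0.1 25 [ 0.54  0.75 -0.68  2.48  2.49  0.52 -0.6 ] 0.0 0.0 [ 0.461 -0.06   0.166] lean 26.0
26 -0.1 35 [ 0.24  0.75 -0.35  2.09  2.28  0.17 -0.44] 0.0 0.0 [ 0.608 -0.027  0.166] lean 26.0
```

```bash
sed -i 's/h=.14-.119\*k\/6/h=.11-.089*k\/6/; s/h=.14,flip/h=.11,flip/' p2.py
python3 - <<'E'
from p2 import *
pose0,path=run(28.5,-.095)
b=pose0
for i in range(10): print(*[np.round(v,2).tolist() for v in rel(b,path[i])])
print()
b=path[9]
for i in range(10,20): print(*[np.round(v,2).tolist() for v in rel(b,path[i])])
E
```

```text
28.5 -0.095 4 [ 0.82  0.45 -1.04  2.4   1.69  0.42 -1.98] 0.0 0.0 [ 0.447 -0.075  0.3  ] lean 28.9
28.5 -0.095 9 [ 0.68  0.52 -1.03  2.52  2.03  0.69 -1.8 ] 0.0 0.0 [ 0.452 -0.07   0.284] lean 35.0
28.5 -0.095 14 [ 0.67  0.53 -0.9   2.52  2.3   0.55 -1.24] 0.0 0.0 [ 0.457 -0.065  0.268] lean 34.5
28.5 -0.095 19 [ 0.54  0.5  -0.6   2.42  2.51  0.24 -0.64] 0.0 0.0 [ 0.462 -0.059  0.252] lean 28.5
28.5 -0.095 22 [ 0.55  0.64 -0.66  2.48  2.56  0.43 -0.67] 0.0 0.0 [ 0.462 -0.059  0.208] lean 28.5
28.5 -0.095 25 [ 0.54  0.77 -0.68  2.51  2.61  0.6  -0.7 ] 0.0 0.0 [ 0.462 -0.059  0.163] lean 28.5
28.5 -0.095 28 [ 0.48  0.77 -0.62  2.39  2.56  0.49 -0.65] 0.0 0.0 [ 0.506 -0.05   0.163] lean 28.5
28.5 -0.095 31 [ 0.4   0.76 -0.55  2.28  2.5   0.39 -0.61] 0.0 0.0 [ 0.55  -0.04   0.163] lean 28.5
28.5 -0.095 35 [ 0.29  0.77 -0.43  2.12  2.42  0.26 -0.56] 0.0 0.0 [ 0.608 -0.027  0.163] lean 28.5
[0.0, -0.01, 0.06] [-0.21, -0.15, -1.02]
[0.0, -0.03, 0.11] [-0.41, -0.29, -2.03]
[0.0, -0.04, 0.17] [-0.62, -0.44, -3.05]
[0.0, -0.05, 0.22] [-0.83, -0.58, -4.07]
[0.0, -0.07, 0.28] [-1.04, -0.73, -5.08]
[0.0, -0.08, 0.34] [-1.24, -0.88, -6.1]
[0.0, -0.09, 0.39] [-1.44, -1.06, -7.35]
[0.0, -0.11, 0.45] [-1.63, -1.24, -8.6]
[0.0, -0.12, 0.5] [-1.83, -1.42, -9.86]
[0.0, -0.13, 0.56] [-2.02, -1.6, -11.11]

[0.03, -0.01, 0.05] [-0.2, -0.16, -1.25]
[0.05, -0.02, 0.1] [-0.29, 0.08, -2.65]
[0.08, -0.03, 0.15] [-0.39, 0.32, -4.04]
[0.1, -0.04, 0.2] [-0.48, 0.57, -5.44]
[0.13, -0.05, 0.25] [-0.58, 0.81, -6.83]
[0.15, -0.06, 0.31] [-0.67, 1.06, -8.22]
[0.18, -0.07, 0.36] [-0.76, 1.31, -9.62]
[0.2, -0.08, 0.41] [-0.85, 1.56, -11.01]
[0.23, -0.08, 0.46] [-0.94, 1.81, -12.4]
[0.26, -0.09, 0.51] [-1.03, 2.06, -13.8]
```

Emit:
servo_tool(
  deltas=[
    {"dx":0,"dy":0,"dz":0.06,"ax":-0.2,"ay":-0.15,"az":-1.0,"hand":15},
    {"dx":0,"dy":-0.03,"dz":0.11,"ax":-0.4,"ay":-0.3,"az":-2.0,"hand":15},
    {"dx":0,"dy":-0.04,"dz":0.17,"ax":-0.6,"ay":-0.45,"az":-3.0,"hand":15},
    {"dx":0,"dy":-0.05,"dz":0.22,"ax":-0.8,"ay":-0.6,"az":-4.1,"hand":15},
    {"dx":0,"dy":-0.07,"dz":0.28,"ax":-1.0,"ay":-0.7,"az":-5.1,"hand":15},
    {"dx":0,"dy":-0.08,"dz":0.34,"ax":-1.2,"ay":-0.9,"az":-6.1,"hand":15},
    {"dx":0,"dy":-0.09,"dz":0.39,"ax":-1.4,"ay":-1.1,"az":-7.4,"hand":15},
    {"dx":0,"dy":-0.11,"dz":0.45,"ax":-1.6,"ay":-1.2,"az":-8.6,"hand":15},
    {"dx":0,"dy":-0.12,"dz":0.5,"ax":-1.8,"ay":-1.4,"az":-9.9,"hand":15},
    {"dx":0,"dy":-0.13,"dz":0.56,"ax":-2.0,"ay":-1.6,"az":-11.1,"hand":15},
  ],
)

```text
clock: 7.9
tool_pos: [0.4536, -0.0697, 0.2843]
eef_rot: [0.571, 0.764, 0.144, 0.266]
contact_force: [0.0, 0.6, -1.7]
opening: 0.267
```

```bash
python3 st.py
```

```text
7.9 q [ 0.65  0.51 -1.01  2.52  2.05  0.68 -1.82] p [ 0.4536 -0.0697  0.2843] open 23.5 F [ 0.04  0.58 -1.74]
[[-0.207  0.795  0.571]
 [ 0.948  0.308 -0.084]
 [-0.242  0.524 -0.817]]
lean 35.2 leandir 171.7 tool x az 102.3 tool y az 21.16
```

The arm follows the model closely. Continuing with the second half of the turn.

Emit:
servo_tool(
  deltas=[
    {"dx":0.03,"dy":-0.01,"dz":0.05,"ax":-0.2,"ay":-0.16,"az":-1.25,"hand":15},
    {"dx":0.05,"dy":-0.02,"dz":0.1,"ax":-0.29,"ay":0.08,"az":-2.65,"hand":15},
    {"dx":0.08,"dy":-0.03,"dz":0.15,"ax":-0.39,"ay":0.32,"az":-4.04,"hand":15},
    {"dx":0.1,"dy":-0.04,"dz":0.2,"ax":-0.48,"ay":0.57,"az":-5.44,"hand":15},
    {"dx":0.13,"dy":-0.05,"dz":0.25,"ax":-0.58,"ay":0.81,"az":-6.83,"hand":15},
    {"dx":0.15,"dy":-0.06,"dz":0.31,"ax":-0.67,"ay":1.06,"az":-8.22,"hand":15},
    {"dx":0.18,"dy":-0.07,"dz":0.36,"ax":-0.76,"ay":1.31,"az":-9.62,"hand":15},
    {"dx":0.2,"dy":-0.08,"dz":0.41,"ax":-0.85,"ay":1.56,"az":-11.0,"hand":15},
    {"dx":0.23,"dy":-0.08,"dz":0.46,"ax":-0.94,"ay":1.81,"az":-12.4,"hand":15},
    {"dx":0.26,"dy":-0.09,"dz":0.51,"ax":-1.03,"ay":2.06,"az":-13.8,"hand":15},
  ],
)

```text
clock: 9.15
tool_pos: [0.4639, -0.0592, 0.2529]
eef_rot: [-0.107, 0.963, 0.026, 0.245]
contact_force: [0.6, 0.3, -1.6]
opening: 0.263
```

```bash
python3 st.py
python3 - <<'E'
from h import *
for n in ('side','wrist','top'):
    p,d,m=snap(n,n[0]+'5')
    cv2.imwrite(f'pics/{n[0]}5b.png',cv2.resize(p[60:280,100:400,::-1] if n=='side' else (p[80:250,200:380,::-1] if n=='top' else p[:,:,::-1]),None,fx=1.5 if n=='wrist' else 2.6,fy=1.5 if n=='wrist' else 2.6,interpolation=cv2.INTER_CUBIC))
E
```

```text
9.15 q [ 0.53  0.5  -0.59  2.42  2.52  0.24 -0.64] p [ 0.4639 -0.0592  0.2529] open 23.2 F [ 0.56  0.26 -1.59]
[[-0.857 -0.219  0.467]
 [-0.194  0.976  0.102]
 [-0.478 -0.003 -0.878]]
lean 28.6 leandir -167.7 tool x az -167.3 tool y az 102.65
```

View pics/s5b.png

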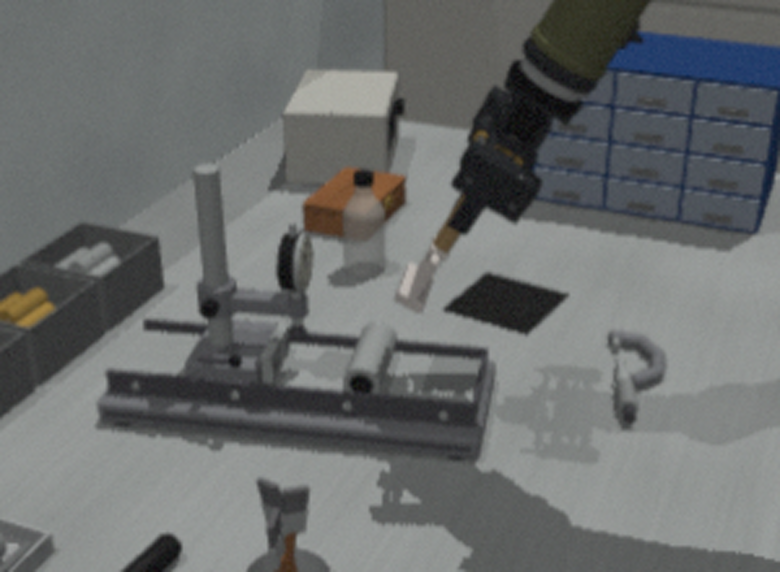

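View pics/w5b.png

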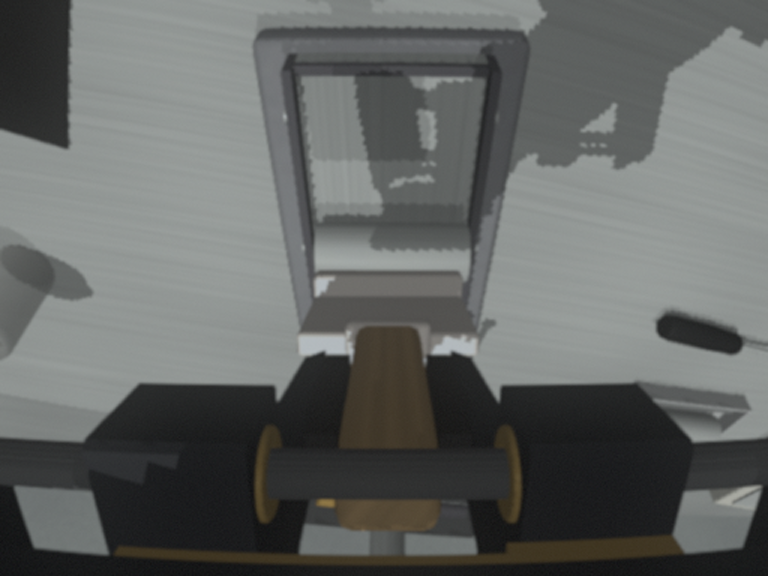

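View pics/t5b.png

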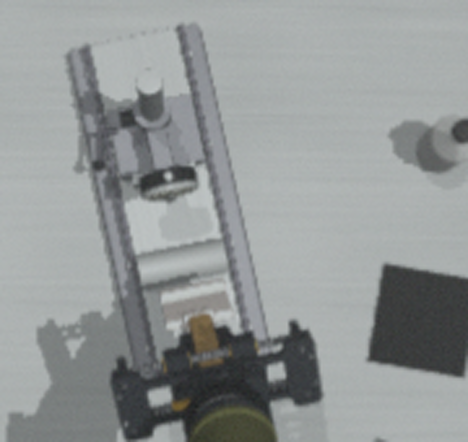

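Run:
```python
from h import *
H=np.radians(12.4);O=np.array([.623,-.024])
for n in ('w4','w5','top0','t5'):
    p,d,m=load(n); C=cloud(m,d); ok=(d>.12)
    Pw=C[ok]; 
    e=Pw[:,:2]-O; xc=e[:,0]*np.cos(H)+e[:,1]*np.sin(H); yc=-e[:,0]*np.sin(H)+e[:,1]*np.cos(H); z=Pw[:,2]
    t=(abs(yc)<.045)&(xc>-.165)&(xc<-.1)&(z>.02)&(z<.06) if n!='w4' else (abs(yc)<.045)&(xc>-.03)&(xc<0.02)&(z>.02)&(z<.06)
    print(n,'track z',np.median(z[t]).round(4),t.sum(), 'table z',np.median(z[(abs(yc)>.11)&(abs(yc)<.2)&(xc>-.1)&(xc<.1)]).round(4))
    pin=(abs(yc)<.04)&(xc>-.1)&(xc<-.035)&(z>.066)&(z<.1)
    if pin.sum()>50:
        # fit cylinder axis: x = a + b y ; height zc
        from scipy.optimize import least_squares
        X,Y,Z=xc[pin],yc[pin],z[pin]
        f=least_squares(lambda v:np.hypot(X-v[0]-v[1]*Y,Z-v[2])-.02,[-.063,0,.065],loss='soft_l1',f_scale=.002)
        print('  pin x,slope(deg),z',f.x[0].round(4),np.degrees(f.x[1]).round(2),f.x[2].round(4),pin.sum())
        # ends
        q=(xc>-.08)&(xc<-.045)&(z>.075)&(z<.1)&(abs(yc)<.07); print('  ends y',np.percentile(yc[q],[1,99]).round(4))
    # outer side faces / bed width via z in .02..0.07
    for x0,x1 in ((-.17,-.11),(-.04,.0),(.1,.17)):
        b=(xc>x0)&(xc<x1)&(z>.022)&(z<.07)&(abs(yc)<.1)
        if b.sum()>50: print('  bed y range',x0,np.percentile(yc[b],[1,99]).round(4),b.sum())
    fz=(z>.052)&(z<.066)&(abs(yc)>.04)&(abs(yc)<.075)&(xc<.2)
    for sg in (1,-1):
        k=fz&(yc*sg>0)
        if k.sum()>30:
            cf=np.polyfit(xc[k],yc[k],1); print('  fence',sg,np.degrees(cf[0]).round(2),cf[1].round(4),k.sum(),xc[k].min().round(3),xc[k].max().round(3))
```

```text
w4 track z 0.0449 2852 table z -0.0001
  pin x,slope(deg),z -0.0601 -0.02 0.0646 2516
  ends y [-0.0473  0.0503]
  bed y range -0.17 [0.0515 0.0795] 788
  bed y range -0.04 [-0.0778  0.0781] 3372
  bed y range 0.1 [-0.0785  0.0787] 1764
  fence 1 -0.08 0.0554 1225 -0.158 0.17
  fence -1 0.3 -0.0554 979 -0.075 0.17
w5 track z 0.0449 6433 table z -0.0001
  pin x,slope(deg),z -0.0601 -0.01 0.0646 2240
  ends y [-0.0472  0.051 ]
  bed y range -0.17 [-0.0776  0.0771] 10293
  bed y range -0.04 [-0.0789  0.0787] 712
  fence 1 0.15 0.0554 1008 -0.181 0.065
  fence -1 0.33 -0.0547 1073 -0.18 0.065
top0 track z 0.0447 643 table z -0.0003
  pin x,slope(deg),z -0.0634 -0.22 0.0642 358
  ends y [-0.0469  0.0513]
  bed y range -0.17 [-0.078   0.0784] 1041
  bed y range -0.04 [-0.0782  0.0791] 681
  bed y range 0.1 [-0.0785  0.0806] 709
  fence 1 0.15 0.0563 243 -0.181 0.2
  fence -1 -0.06 -0.0551 255 -0.182 0.199
t5 track z 0.045 119 table z -0.0003
  pin x,slope(deg),z -0.0635 0.09 0.0648 359
  ends y [-0.0467  0.051 ]
  bed y range -0.17 [-0.0788  0.0797] 508
  bed y range -0.04 [-0.0775  0.0792] 679
  bed y range 0.1 [-0.079   0.0801] 712
  fence 1 0.08 0.0564 242 -0.181 0.199
  fence -1 0.15 -0.0552 238 -0.153 0.199
```

Run:
```python
from h import *
H=np.radians(12.4);O=np.array([.623,-.024])
def fr(C,d,mn=.1):
    ok=(d>mn); Pw=C[ok]; e=Pw[:,:2]-O; return e[:,0]*np.cos(H)+e[:,1]*np.sin(H),-e[:,0]*np.sin(H)+e[:,1]*np.cos(H),Pw[:,2]
p,d,m=load('w4'); x,y,z=fr(cloud(m,d),d)
b=(abs(y)<.034)&(x>0)&(x<.12)&(z>.052)&(z<.076); h=np.histogram(x[b],bins=np.arange(0,.12,.004)); print('face',list(zip(h[1].round(3),h[0])))
for lo,hi in ((.076,.082),(.085,.11),(.11,.14),(.14,.21),(.21,.3)):
    b=(abs(y)<.06)&(x>-.03)&(x<.15)&(z>lo)&(z<hi); print(lo,hi,b.sum(),np.percentile(x[b],[1,5,50,95]).round(3),np.percentile(y[b],[2,98]).round(3))
# paddle in w5
for n in ('w5','t5'):
    p,d,m=load(n); x,y,z=fr(cloud(m,d),d,.05)
    b=(abs(y)<.06)&(x>-.16)&(x<-.06)&(z>.12)&(z<.25)
    for zz in np.arange(.12,.25,.01):
        k=b&(z>zz)&(z<zz+.01)
        if k.sum()>5: print(n,round(zz,3),k.sum(),'x',np.percentile(x[k],[2,98]).round(4),'y',np.percentile(y[k],[2,98]).round(4))
```

```text
face [(np.float64(0.0), np.int64(0)), (np.float64(0.004), np.int64(0)), (np.float64(0.008), np.int64(0)), (np.float64(0.012), np.int64(0)), (np.float64(0.016), np.int64(0)), (np.float64(0.02), np.int64(0)), (np.float64(0.024), np.int64(0)), (np.float64(0.028), np.int64(0)), (np.float64(0.032), np.int64(0)), (np.float64(0.036), np.int64(381)), (np.float64(0.04), np.int64(0)), (np.float64(0.044), np.int64(0)), (np.float64(0.048), np.int64(0)), (np.float64(0.052), np.int64(4)), (np.float64(0.056), np.int64(27)), (np.float64(0.06), np.int64(11)), (np.float64(0.064), np.int64(10)), (np.float64(0.068), np.int64(2)), (np.float64(0.072), np.int64(0)), (np.float64(0.076), np.int64(0)), (np.float64(0.08), np.int64(0)), (np.float64(0.084), np.int64(0)), (np.float64(0.088), np.int64(3)), (np.float64(0.092), np.int64(3)), (np.float64(0.096), np.int64(2)), (np.float64(0.1), np.int64(4)), (np.float64(0.104), np.int64(2)), (np.float64(0.108), np.int64(4)), (np.float64(0.112), np.int64(8))]
0.076 0.082 394 [0.038 0.038 0.044 0.1  ] [-0.035  0.054]
0.085 0.11 179 [0.008 0.009 0.013 0.103] [-0.01   0.0
[... 552 characters left out ...]
-0.1513 -0.1443] y [-0.0118  0.0107]
w5 0.22 603 x [-0.1595 -0.1505] y [-0.0206  0.0189]
w5 0.23 448 x [-0.1599 -0.1551] y [-0.0188  0.016 ]
w5 0.24 9 x [-0.1598 -0.159 ] y [-0.0124  0.0114]
t5 0.15 10 x [-0.1045 -0.0935] y [-0.0333  0.0311]
t5 0.16 146 x [-0.1111 -0.0946] y [-0.0338  0.0328]
t5 0.17 57 x [-0.1177 -0.1086] y [-0.0338  0.0331]
t5 0.18 49 x [-0.1235 -0.1169] y [-0.0314  0.0329]
t5 0.19 38 x [-0.1379 -0.1222] y [-0.0344  0.032 ]
t5 0.2 86 x [-0.1413 -0.1248] y [-0.034   0.0326]
t5 0.21 21 x [-0.1357 -0.1286] y [-0.0128  0.0111]
t5 0.22 16 x [-0.1398 -0.135 ] y [-0.0118  0.0099]
t5 0.23 28 x [-0.1477 -0.1401] y [-0.02    0.0206]
t5 0.24 40 x [-0.1522 -0.1449] y [-0.0239  0.0252]
```

Cloud checks:
- **Pin:** square to the track, centre at about x -60 mm.
- **Backstop face:** at about +38 mm.
- **Paddle:** front edge at about x -93 mm and 110 mm above the track, leaned 28.6°.

Lowering it behind the pin.

Emit:
servo_tool(
  deltas=[
    {"dx":0.1,"dy":0,"dz":0.18,"ax":0,"ay":0,"az":0,"hand":15},
    {"dx":0.26,"dy":0,"dz":0.45,"ax":0,"ay":0,"az":0,"hand":15},
    {"dx":0.42,"dy":0,"dz":0.74,"ax":0,"ay":0,"az":0,"hand":15},
    {"dx":0.55,"dy":0,"dz":0.98,"ax":0,"ay":0,"az":0,"hand":15},
    {"dx":0.65,"dy":0,"dz":1.18,"ax":0,"ay":0,"az":0,"hand":15},
    {"dx":0.71,"dy":0,"dz":1.3,"ax":0,"ay":0,"az":0,"hand":15},
    {"dx":0.73,"dy":0,"dz":1.34,"ax":0,"ay":0,"az":0,"hand":15},
    {"dx":0.73,"dy":0,"dz":1.34,"ax":0,"ay":0,"az":0,"hand":15},
  ],
)

```text
clock: 10.3
tool_pos: [0.4642, -0.0591, 0.1618]
eef_rot: [-0.107, 0.963, 0.026, 0.247]
contact_force: [0.6, 0.7, -0.9]
opening: 0.267
```

```bash
python3 st.py
cat > edge.py <<'E'
from h import *
s=r.get_state(); M=R.from_quat(s['eef_rot']).as_matrix()
F=s['tool_pos']+M@np.array([-.015,0,.119]); H=np.radians(12.4);O=np.array([.623,-.024]); e=F[:2]-O
print('F xc,yc,h(mm)',round(1000*(e[0]*np.cos(H)+e[1]*np.sin(H)),1),round(1000*(-e[0]*np.sin(H)+e[1]*np.cos(H)),1),round(1000*(F[2]-.045),1),'rear h',round(1000*(s['tool_pos']+M@np.array([.015,0,.119]))[2]-45,1))
fw=np.array([np.cos(H),np.sin(H),0]); print('push force along track',round(-s['contact_force']@fw,2),'Fz',round(s['contact_force'][2],2),'1mm fwd = ',(M.T@fw/60).round(5),'1mm up',(M.T@[0,0,1]/60).round(5))
E
python3 edge.py
python3 - <<'E'
from h import *
for n in ('side','wrist'):
    p,d,m=snap(n,n[0]+'6')
    cv2.imwrite(f'pics/{n[0]}6b.png',cv2.resize(p[120:270,130:330,::-1] if n=='side' else p[:,:,::-1],None,fx=1.5 if n=='wrist' else 3.9,fy=1.5 if n=='wrist' else 3.9,interpolation=cv2.INTER_CUBIC))
E
```

```text
10.3 q [ 0.53  0.78 -0.68  2.52  2.61  0.61 -0.7 ] p [ 0.4642 -0.0591  0.1618] open 23.5 F [ 0.61  0.73 -0.91]
[[-0.855 -0.219  0.469]
 [-0.194  0.976  0.103]
 [-0.48  -0.003 -0.877]]
lean 28.7 leandir -167.7 tool x az -167.2 tool y az 102.67
F xc,yc,h(mm) -92.3 -0.1 19.7 rear h 5.3
push force along track -0.75 Fz -0.91 1mm fwd =  [-1.462e-02 -8.000e-05  8.000e-03] 1mm up [-8.000e-03 -5.000e-05 -1.462e-02]
```

View pics/s6b.png

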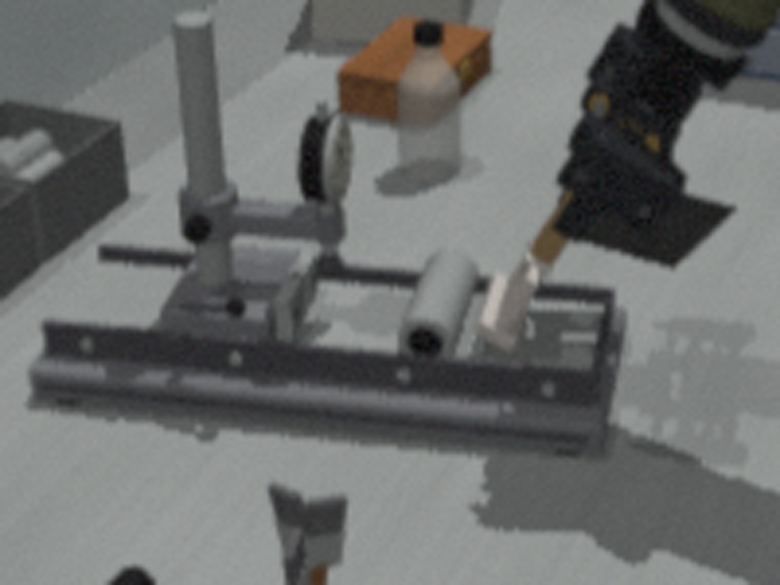

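View pics/w6b.png

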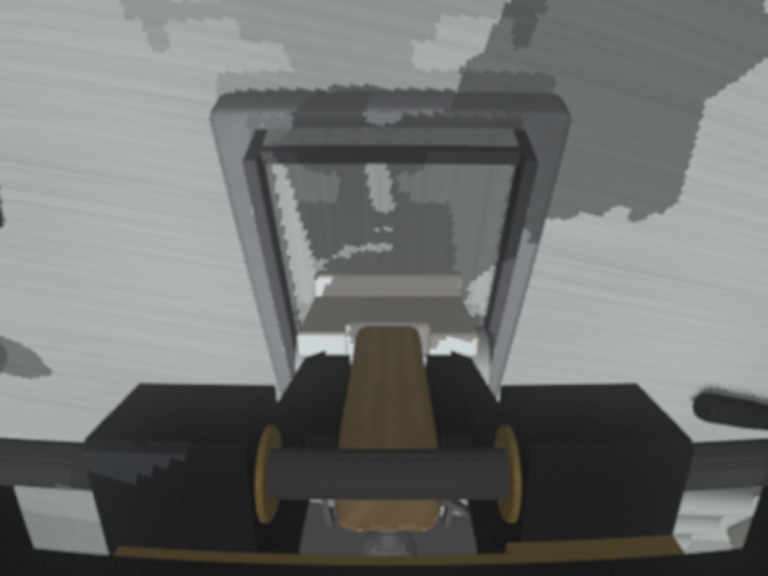

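The side view shows the paddle foot at (510,300), just behind the pin at (440,300) and clear of the fences. I'll start the slow push.

Emit:
servo_tool(
  deltas=[
    {"dx":-0.015,"dy":0,"dz":0.008,"ax":0,"ay":0,"az":0,"hand":15},
    {"dx":-0.044,"dy":0,"dz":0.024,"ax":0,"ay":0,"az":0,"hand":15},
    {"dx":-0.073,"dy":0,"dz":0.04,"ax":0,"ay":0,"az":0,"hand":15},
    {"dx":-0.102,"dy":0,"dz":0.056,"ax":0,"ay":0,"az":0,"hand":15},
    {"dx":-0.132,"dy":0,"dz":0.072,"ax":0,"ay":0,"az":0,"hand":15},
    {"dx":-0.161,"dy":0,"dz":0.088,"ax":0,"ay":0,"az":0,"hand":15},
    {"dx":-0.19,"dy":0,"dz":0.104,"ax":0,"ay":0,"az":0,"hand":15},
    {"dx":-0.219,"dy":0,"dz":0.12,"ax":0,"ay":0,"az":0,"hand":15},
    {"dx":-0.249,"dy":0,"dz":0.136,"ax":0,"ay":0,"az":0,"hand":15},
    {"dx":-0.27,"dy":0,"dz":0.148,"ax":0,"ay":0,"az":0,"hand":15},
  ],
)

```text
clock: 11.65
tool_pos: [0.4824, -0.0549, 0.1617]
eef_rot: [-0.108, 0.963, 0.026, 0.247]
contact_force: [0.1, -0.5, -1.7]
opening: 0.265
```

```bash
python3 edge.py
cat > pin.py <<'E'
from h import *
import sys
from scipy.optimize import least_squares
def meas(view,tag,x0,fmax=.1):
    H=np.radians(12.4);O=np.array([.623,-.024])
    p,d,m=snap(view,tag); ok=d>.1; Pw=cloud(m,d)[ok]; e=Pw[:,:2]-O; x=e[:,0]*np.cos(H)+e[:,1]*np.sin(H);y=-e[:,0]*np.sin(H)+e[:,1]*np.cos(H);z=Pw[:,2]
    k=(y>-.055)&(y<.055)&(x>x0-.02)&(x<x0+.02)&(z>.06)&(z<.09)
    X,Y,Z=x[k],y[k],z[k]
    f=least_squares(lambda v:np.hypot(X-v[0]-v[1]*Y,Z-v[2])-.02,[x0,0,.065],loss='soft_l1',f_scale=.002)
    print(view,'pin x',round(f.x[0]*1000,1),'yaw',np.degrees(-f.x[1]).round(2),'zc',round(f.x[2]*1000,1),'n',k.sum(),'y',np.percentile(Y,[1,99]).round(3))
    return p
meas(sys.argv[1],sys.argv[2],float(sys.argv[3]))
E
python3 pin.py side s7 -.05; python3 pin.py top t7 -.05
```

```text
F xc,yc,h(mm) -73.7 0.1 19.6 rear h 5.2
push force along track 0.04 Fz -1.7 1mm fwd =  [-1.462e-02 -9.000e-05  8.010e-03] 1mm up [-8.010e-03 -6.000e-05 -1.462e-02]
side pin x -52.5 yaw 1.05 zc 63.2 n 302 y [-0.045  0.055]
top pin x -54.0 yaw -0.05 zc 64.4 n 400 y [-0.047  0.051]
```

Emit:
servo_tool(
  deltas=[
    {"dx":-0.022,"dy":0,"dz":0.012,"ax":0,"ay":0,"az":0,"hand":15},
    {"dx":-0.058,"dy":0,"dz":0.032,"ax":0,"ay":0,"az":0,"hand":15},
    {"dx":-0.095,"dy":0,"dz":0.052,"ax":0,"ay":0,"az":0,"hand":15},
    {"dx":-0.132,"dy":0,"dz":0.072,"ax":0,"ay":0,"az":0,"hand":15},
    {"dx":-0.168,"dy":0,"dz":0.092,"ax":0,"ay":0,"az":0,"hand":15},
    {"dx":-0.205,"dy":0,"dz":0.112,"ax":0,"ay":0,"az":0,"hand":15},
    {"dx":-0.242,"dy":0,"dz":0.132,"ax":0,"ay":0,"az":0,"hand":15},
    {"dx":-0.278,"dy":0,"dz":0.152,"ax":0,"ay":0,"az":0,"hand":15},
    {"dx":-0.315,"dy":0,"dz":0.172,"ax":0,"ay":0,"az":0,"hand":15},
    {"dx":-0.35,"dy":0,"dz":0.192,"ax":0,"ay":0,"az":0,"hand":15},
  ],
)

```text
clock: 13.0
tool_pos: [0.5057, -0.0496, 0.1617]
eef_rot: [-0.108, 0.963, 0.026, 0.247]
contact_force: [-0.6, 0.3, -1.5]
opening: 0.268
```

```bash
python3 edge.py;python3 st.py;python3 pin.py top t8 -.03
```

```text
F xc,yc,h(mm) -49.7 0.2 19.5 rear h 5.1
push force along track 0.51 Fz -1.5 1mm fwd =  [-1.462e-02 -9.000e-05  8.000e-03] 1mm up [-8.000e-03 -6.000e-05 -1.462e-02]
13.0 q [ 0.48  0.77 -0.63  2.4   2.57  0.51 -0.66] p [ 0.5057 -0.0496  0.1617] open 23.6 F [-0.59  0.32 -1.5 ]
[[-0.855 -0.22   0.469]
 [-0.195  0.975  0.103]
 [-0.48  -0.003 -0.877]]
lean 28.7 leandir -167.6 tool x az -167.2 tool y az 102.72
top pin x -30.6 yaw 0.51 zc 64.4 n 443 y [-0.047  0.052]
```

Emit:
servo_tool(
  deltas=[
    {"dx":-0.022,"dy":0,"dz":0.012,"ax":0,"ay":0,"az":0,"hand":15},
    {"dx":-0.058,"dy":0,"dz":0.032,"ax":0,"ay":0,"az":0.03,"hand":15},
    {"dx":-0.095,"dy":0,"dz":0.052,"ax":0,"ay":0,"az":0.05,"hand":15},
    {"dx":-0.132,"dy":0,"dz":0.072,"ax":0,"ay":0,"az":0.05,"hand":15},
    {"dx":-0.168,"dy":0,"dz":0.092,"ax":0,"ay":0,"az":0.05,"hand":15},
    {"dx":-0.205,"dy":0,"dz":0.112,"ax":0,"ay":0,"az":0.05,"hand":15},
    {"dx":-0.242,"dy":0,"dz":0.132,"ax":0,"ay":0,"az":0.05,"hand":15},
    {"dx":-0.278,"dy":0,"dz":0.152,"ax":0,"ay":0,"az":0.05,"hand":15},
    {"dx":-0.305,"dy":0,"dz":0.168,"ax":0,"ay":0,"az":0.05,"hand":15},
    {"dx":-0.33,"dy":0,"dz":0.18,"ax":0,"ay":0,"az":0.05,"hand":15},
  ],
)

```text
clock: 14.3
tool_pos: [0.5276, -0.0447, 0.1617]
eef_rot: [-0.105, 0.963, 0.026, 0.246]
contact_force: [-0.5, 0.6, -1.6]
opening: 0.265
```

```bash
python3 edge.py;python3 st.py;python3 pin.py side s9 -.007; python3 -c "
from h import *
p,d,m=load('s9'); cv2.imwrite('pics/s9b.png',cv2.resize(p[120:270,130:330,::-1],None,fx=3.9,fy=3.9,interpolation=cv2.INTER_CUBIC))"
```

```text
F xc,yc,h(mm) -27.3 0.3 19.5 rear h 5.1
push force along track 0.34 Fz -1.64 1mm fwd =  [-1.462e-02 -2.000e-05  8.000e-03] 1mm up [-8.000e-03 -1.000e-05 -1.462e-02]
14.3 q [ 0.44  0.77 -0.6   2.35  2.54  0.46 -0.64] p [ 0.5276 -0.0447  0.1617] open 23.4 F [-0.47  0.55 -1.64]
[[-0.856 -0.216  0.469]
 [-0.19   0.976  0.103]
 [-0.48  -0.001 -0.877]]
lean 28.7 leandir -167.6 tool x az -167.5 tool y az 102.46
side pin x -6.1 yaw 0.1 zc 63.5 n 338 y [-0.042  0.055]
```

View pics/s9b.png

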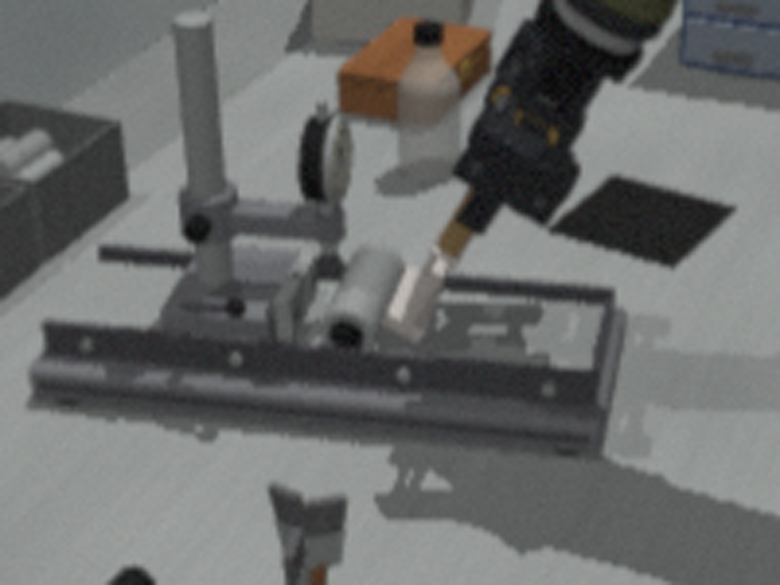

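Emit:
servo_tool(
  deltas=[
    {"dx":-0.015,"dy":0,"dz":0.008,"ax":0,"ay":0,"az":0,"hand":15},
    {"dx":-0.037,"dy":0,"dz":0.02,"ax":0,"ay":0,"az":0,"hand":15},
    {"dx":-0.059,"dy":0,"dz":0.032,"ax":0,"ay":0,"az":0,"hand":15},
    {"dx":-0.081,"dy":0,"dz":0.044,"ax":0,"ay":0,"az":0,"hand":15},
    {"dx":-0.103,"dy":0,"dz":0.056,"ax":0,"ay":0,"az":0,"hand":15},
    {"dx":-0.125,"dy":0,"dz":0.068,"ax":0,"ay":0,"az":0,"hand":15},
    {"dx":-0.147,"dy":0,"dz":0.08,"ax":0,"ay":0,"az":0,"hand":15},
    {"dx":-0.169,"dy":0,"dz":0.092,"ax":0,"ay":0,"az":0,"hand":15},
    {"dx":-0.19,"dy":0,"dz":0.104,"ax":0,"ay":0,"az":0,"hand":15},
    {"dx":-0.205,"dy":0,"dz":0.112,"ax":0,"ay":0,"az":0,"hand":15},
  ],
)

```text
clock: 15.6
tool_pos: [0.5414, -0.0416, 0.1618]
eef_rot: [-0.105, 0.963, 0.026, 0.247]
contact_force: [-2.6, -0.9, -0.0]
opening: 0.265
```

```bash
python3 edge.py;python3 pin.py side s10 .007; python3 -c "
from h import *
p,d,m=load('s10'); cv2.imwrite('pics/s10b.png',cv2.resize(p[140:240,140:290,::-1],None,fx=5.2,fy=5.2,interpolation=cv2.INTER_CUBIC))"
```

```text
F xc,yc,h(mm) -13.1 0.3 19.6 rear h 5.2
push force along track 2.77 Fz -0.05 1mm fwd =  [-1.462e-02 -2.000e-05  8.010e-03] 1mm up [-8.010e-03 -2.000e-05 -1.462e-02]
side pin x 7.4 yaw -0.45 zc 63.0 n 332 y [-0.045  0.055]
```

View pics/s10b.png

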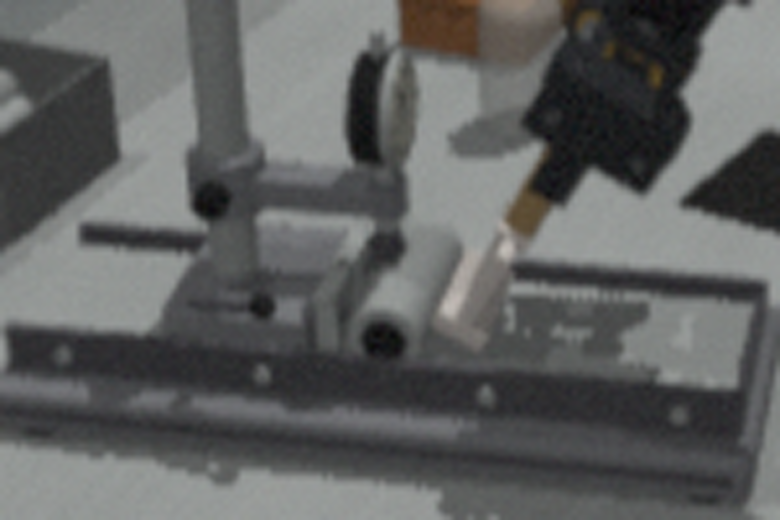

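Emit:
servo_tool(
  deltas=[
    {"dx":-0.009,"dy":0,"dz":0.005,"ax":0,"ay":0,"az":0,"hand":15},
    {"dx":-0.02,"dy":0,"dz":0.011,"ax":0,"ay":0,"az":0,"hand":15},
    {"dx":-0.031,"dy":0,"dz":0.017,"ax":0,"ay":0,"az":0,"hand":15},
    {"dx":-0.042,"dy":0,"dz":0.023,"ax":0,"ay":0,"az":0,"hand":15},
    {"dx":-0.053,"dy":0,"dz":0.029,"ax":0,"ay":0,"az":0,"hand":15},
    {"dx":-0.064,"dy":0,"dz":0.035,"ax":0,"ay":0,"az":0,"hand":15},
    {"dx":-0.073,"dy":0,"dz":0.04,"ax":0,"ay":0,"az":0,"hand":15},
    {"dx":-0.073,"dy":0,"dz":0.04,"ax":0,"ay":0,"az":0,"hand":15},
  ],
)

```text
clock: 16.65
tool_pos: [0.5464, -0.0406, 0.1618]
eef_rot: [-0.105, 0.963, 0.026, 0.247]
contact_force: [-2.3, -0.0, -1.3]
opening: 0.269
```

```bash
python3 edge.py;python3 pin.py side s11 .012
```

```text
F xc,yc,h(mm) -8.0 0.2 19.7 rear h 5.3
push force along track 2.25 Fz -1.32 1mm fwd =  [-1.461e-02 -2.000e-05  8.010e-03] 1mm up [-8.010e-03 -2.000e-05 -1.461e-02]
side pin x 13.0 yaw 0.74 zc 63.3 n 304 y [-0.046  0.055]
```

Emit:
servo_tool(
  deltas=[
    {"dx":-0.006,"dy":0,"dz":0.003,"ax":0,"ay":0,"az":0,"hand":15},
    {"dx":-0.012,"dy":0,"dz":0.0065,"ax":0,"ay":0,"az":0,"hand":15},
    {"dx":-0.018,"dy":0,"dz":0.01,"ax":0,"ay":0,"az":0,"hand":15},
    {"dx":-0.024,"dy":0,"dz":0.013,"ax":0,"ay":0,"az":0,"hand":15},
    {"dx":-0.03,"dy":0,"dz":0.0165,"ax":0,"ay":0,"az":0,"hand":15},
    {"dx":-0.036,"dy":0,"dz":0.02,"ax":0,"ay":0,"az":0,"hand":15},
  ],
)

```text
clock: 17.45
tool_pos: [0.5486, -0.04, 0.1618]
eef_rot: [-0.105, 0.963, 0.026, 0.247]
contact_force: [-2.1, -0.2, -0.6]
opening: 0.267
```

```bash
python3 edge.py
```

```text
F xc,yc,h(mm) -5.8 0.3 19.6 rear h 5.2
push force along track 2.11 Fz -0.63 1mm fwd =  [-1.462e-02 -2.000e-05  8.010e-03] 1mm up [-8.010e-03 -2.000e-05 -1.462e-02]
```

Emit:
servo_tool(
  deltas=[
    {"dx":-0.006,"dy":0,"dz":0.003,"ax":0,"ay":0,"az":0,"hand":15},
    {"dx":-0.012,"dy":0,"dz":0.0065,"ax":0,"ay":0,"az":0,"hand":15},
    {"dx":-0.018,"dy":0,"dz":0.01,"ax":0,"ay":0,"az":0,"hand":15},
    {"dx":-0.024,"dy":0,"dz":0.013,"ax":0,"ay":0,"az":0,"hand":15},
  ],
)

```text
clock: 17.95
tool_pos: [0.5502, -0.0397, 0.1618]
eef_rot: [-0.105, 0.963, 0.026, 0.246]
contact_force: [-1.9, -0.9, -1.4]
opening: 0.265
```

```bash
python3 edge.py; python3 pin.py top t12 .015
```

```text
F xc,yc,h(mm) -4.1 0.3 19.6 rear h 5.2
push force along track 2.08 Fz -1.4 1mm fwd =  [-1.462e-02 -2.000e-05  8.010e-03] 1mm up [-8.010e-03 -2.000e-05 -1.462e-02]
top pin x 15.3 yaw -0.13 zc 64.7 n 290 y [-0.048  0.052]
```

Emit:
servo_tool(
  deltas=[
    {"dx":-0.006,"dy":0,"dz":0.003,"ax":0,"ay":0,"az":0,"hand":15},
    {"dx":-0.012,"dy":0,"dz":0.0065,"ax":0,"ay":0,"az":0,"hand":15},
    {"dx":-0.018,"dy":0,"dz":0.01,"ax":0,"ay":0,"az":0,"hand":15},
  ],
)

```text
clock: 18.38
tool_pos: [0.5509, -0.0395, 0.1615]
eef_rot: [-0.105, 0.963, 0.027, 0.246]
contact_force: [-3.5, 0.2, -0.3]
opening: 0.268
```

```bash
python3 edge.py
```

```text
F xc,yc,h(mm) -3.5 0.3 19.3 rear h 4.9
push force along track 3.33 Fz -0.28 1mm fwd =  [-1.463e-02 -2.000e-05  7.990e-03] 1mm up [-7.990e-03 -1.000e-05 -1.463e-02]
```

Emit:
servo_tool(
  deltas=[
    {"dx":-0.006,"dy":0,"dz":0.003,"ax":0,"ay":0,"az":0,"hand":15},
    {"dx":-0.012,"dy":0,"dz":0.0065,"ax":0,"ay":0,"az":0,"hand":15},
    {"dx":-0.012,"dy":0,"dz":0.0065,"ax":0,"ay":0,"az":0,"hand":15},
  ],
)

```text
clock: 18.75
tool_pos: [0.5512, -0.0394, 0.1613]
eef_rot: [-0.105, 0.963, 0.027, 0.245]
contact_force: [-5.3, -1.5, 0.2]
opening: 0.267
```

```bash
python3 edge.py; python3 st.py
```

```text
F xc,yc,h(mm) -3.3 0.4 19.0 rear h 4.6
push force along track 5.46 Fz 0.17 1mm fwd =  [-1.463e-02 -2.000e-05  7.980e-03] 1mm up [-7.980e-03 -1.000e-05 -1.463e-02]
18.75 q [ 0.4   0.77 -0.56  2.28  2.5   0.41 -0.62] p [ 0.5512 -0.0394  0.1613] open 23.6 F [-5.26 -1.52  0.17]
[[-0.857 -0.216  0.467]
 [-0.19   0.976  0.103]
 [-0.479 -0.    -0.878]]
lean 28.6 leandir -167.6 tool x az -167.5 tool y az 102.46
```

The push force is rising (2 to 5.5 N) while the edge no longer moves, so the pin is home. Holding a moment, then looking before I back off.

Emit:
servo_tool(
  deltas=[
    {"dx":0,"dy":0,"dz":0,"ax":0,"ay":0,"az":0,"hand":15},
    {"dx":0,"dy":0,"dz":0,"ax":0,"ay":0,"az":0,"hand":15},
  ],
)

```text
clock: 19.0
tool_pos: [0.5512, -0.0394, 0.1613]
eef_rot: [-0.105, 0.963, 0.027, 0.246]
contact_force: [-5.2, -0.7, 0.2]
opening: 0.269
```

```bash
python3 edge.py; python3 pin.py side s13 .017; python3 -c "
from h import *
p,d,m=load('s13'); cv2.imwrite('pics/s13b.png',cv2.resize(p[140:240,140:290,::-1],None,fx=5.2,fy=5.2,interpolation=cv2.INTER_CUBIC))"
```

```text
F xc,yc,h(mm) -3.3 0.4 19.0 rear h 4.7
push force along track 5.19 Fz 0.23 1mm fwd =  [-1.463e-02 -2.000e-05  7.980e-03] 1mm up [-7.980e-03 -1.000e-05 -1.463e-02]
side pin x 17.3 yaw -0.3 zc 63.1 n 303 y [-0.043  0.055]
```

View pics/s13b.png

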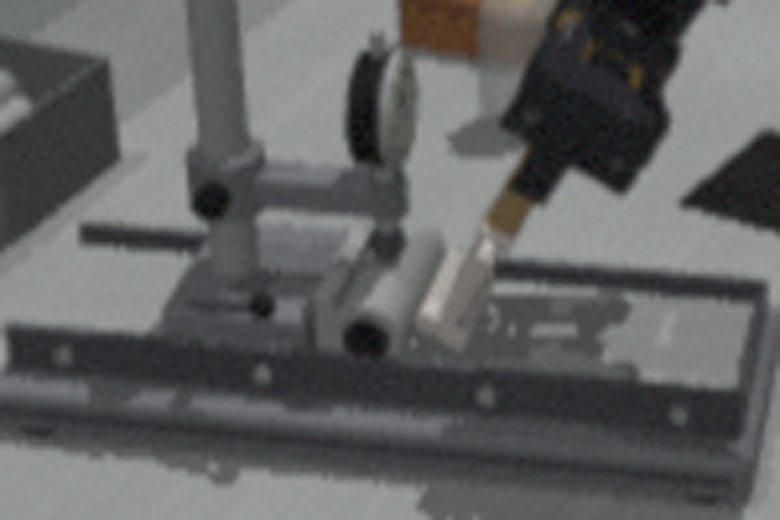

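The pin at (395,290) is against the backstop plate at (335,300), with the stylus on its crown. Backing off gently.

Emit:
servo_tool(
  deltas=[
    {"dx":0.007,"dy":0,"dz":-0.004,"ax":0,"ay":0,"az":0,"hand":15},
    {"dx":0.015,"dy":0,"dz":-0.008,"ax":0,"ay":0,"az":0,"hand":15},
    {"dx":0.022,"dy":0,"dz":-0.012,"ax":0,"ay":0,"az":0,"hand":15},
    {"dx":0.037,"dy":0,"dz":-0.02,"ax":0,"ay":0,"az":0,"hand":15},
    {"dx":0.059,"dy":0,"dz":-0.032,"ax":0,"ay":0,"az":0,"hand":15},
    {"dx":0.102,"dy":0,"dz":-0.056,"ax":0,"ay":0,"az":0,"hand":15},
    {"dx":0.16,"dy":0,"dz":-0.088,"ax":0,"ay":0,"az":0,"hand":15},
    {"dx":0.22,"dy":0,"dz":-0.12,"ax":0,"ay":0,"az":0,"hand":15},
    {"dx":0.25,"dy":0,"dz":-0.137,"ax":0,"ay":0,"az":0,"hand":15},
  ],
)

```text
clock: 20.18
tool_pos: [0.5351, -0.0431, 0.1617]
eef_rot: [-0.105, 0.963, 0.026, 0.246]
contact_force: [-0.0, -0.3, -1.3]
opening: 0.268
```

```bash
python3 edge.py; python3 pin.py side s14 .017;python3 pin.py top t14 .015; python3 -c "
from h import *
p,d,m=load('s14'); cv2.imwrite('pics/s14b.png',cv2.resize(p[140:240,140:290,::-1],None,fx=5.2,fy=5.2,interpolation=cv2.INTER_CUBIC))"
```

```text
F xc,yc,h(mm) -19.7 0.2 19.5 rear h 5.1
push force along track 0.1 Fz -1.3 1mm fwd =  [-1.462e-02 -2.000e-05  8.000e-03] 1mm up [-8.000e-03 -1.000e-05 -1.462e-02]
side pin x 17.1 yaw 0.16 zc 63.1 n 307 y [-0.044  0.055]
top pin x 15.7 yaw 0.28 zc 64.8 n 288 y [-0.047  0.051]
```

View pics/s14b.png

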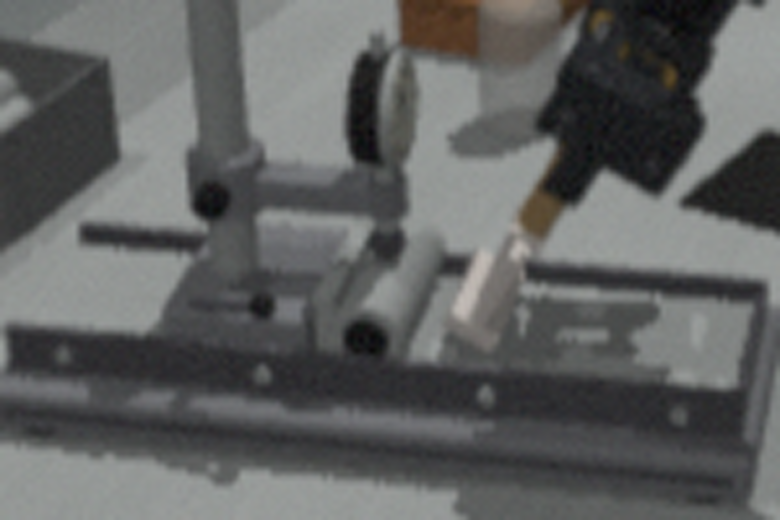

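The pin stayed home. Now I'll plan the return: lift, swing q5 back to 0 on the way, and arrive upright above the mat.

```bash
cat > p3.py <<'E'
from plan import *
from plant import r
s=r.get_state(); q0=s['q'].copy(); pose0=(s['tool_pos'],R.from_quat(s['eef_rot'])); e=fk(q0,P); print('model err',(e[0]-pose0[0]).round(4),np.degrees((e[1].inv()*pose0[1]).magnitude()).round(2))
fw=np.array([np.cos(H),np.sin(H),0])
up=[(pose0[0]-fw*.045*min(1,k/4)+np.array([0,0,.10*max(0,min(1,(k-1)/6))]),pose0[1]) for k in range(1,9)]
o=follow(q0,up); q1=o[-1][0]; print('up',q1.round(2),o[-1][1:],up[-1][0].round(3))
E
python3 - <<'E'
from p3 import *
M=np.array([.502,-.328])
for q7 in (-1.6,-1.2,-.64,-.2):
    qg=np.array([.6,.65,-.1,1.8,.05,.7,q7])
    f=least_squares(lambda q:np.concatenate([(fk(q,P)[0]-[*M,.26])*5,(fk(q,P)[1].apply([0,0,1])-[0,0,-1])*1,.01*(q-qg)]),qg,bounds=(lo,hi)); qt=f.x
    N=24; path=[fk(q1+(qt-q1)*(3*(k/N)**2-2*(k/N)**3),P) for k in range(1,N+1)]
    o=follow(q1,path); print('q7',q7,qt.round(2),path[-1][0].round(3),'yaw',np.degrees(np.arctan2(*path[-1][1].as_matrix()[[1,0],0])).round(1))
    for i in range(2,N,3):
        a=path[i][1].as_matrix(); tip=path[i][0]+a[:,2]*.119
        print('  ',i,o[i][0].round(2),o[i][1].round(4),'tcp',path[i][0].round(3),'tip',tip.round(3),'lean',np.degrees(np.arccos(-a[2,2])).round(0))
E
```

```text
model err [-0.0022  0.0006  0.0001] 0.0
up [ 0.45  0.49 -0.51  2.35  2.46  0.16 -0.6 ] (np.float64(7.836012049865213e-08), np.float64(2.654778009725682e-06)) [ 0.491 -0.053  0.262]
q7 -1.6 [ 0.55  0.66 -0.09  1.65  0.07  0.83 -1.6 ] [ 0.502 -0.328  0.26 ] yaw -26.4
   2 [ 0.45  0.49 -0.48  2.32  2.38  0.19 -0.67] 0.0 tcp [ 0.508 -0.075  0.265] tip [ 0.567 -0.069  0.161] lean 30.0
   5 [ 0.43  0.51 -0.39  2.24  2.16  0.24 -0.83] 0.0 tcp [ 0.54  -0.139  0.271] tip [ 0.602 -0.15   0.17 ] lean 32.0
   8 [ 0.37  0.53 -0.21  2.13  1.76  0.29 -0.99] 0.0001 tcp [ 0.553 -0.23   0.275] tip [ 0.607 -0.264  0.174] lean 32.0
   11 [ 0.4   0.56 -0.14  2.01  1.2   0.41 -1.05] 0.0001 tcp [ 0.532 -0.31   0.272] tip [ 0.566 -0.358  0.168] lean 29.0
   14 [ 0.48  0.6  -0.16  1.88  0.78  0.59 -1.24] 0.0 tcp [ 0.5   -0.348  0.263] tip [ 0.51  -0.391  0.152] lean 22.0
   17 [ 0.54  0.63 -0.17  1.76  0.45  0.73 -1.45] 0.0 tcp [ 0.487 -0.347  0.256] tip [ 0.486 -0.372  0.14 ] lean 12.0
   20 [ 0.59  0.65 -0.18  1.68  0.23  0.82 -1.61] 0.0 tcp [ 0.495 -0.334  0.258] tip [ 0.493 -0.341  0.139] lean 4.0
   23 
[... 2498 characters left out ...]
4  0.52 -0.01  2.14  1.92  0.19 -0.72] 0.0001 tcp [ 0.553 -0.23   0.275] tip [ 0.607 -0.264  0.174] lean 32.0
   11 [ 0.25  0.56  0.1   2.01  1.05  0.29 -0.22] 0.0001 tcp [ 0.532 -0.31   0.272] tip [ 0.566 -0.358  0.168] lean 29.0
   14 [ 0.4   0.6  -0.03  1.88  0.68  0.54 -0.19] 0.0 tcp [ 0.5   -0.348  0.263] tip [ 0.51  -0.391  0.152] lean 22.0
   17 [ 0.51  0.63 -0.11  1.76  0.41  0.72 -0.23] 0.0 tcp [ 0.487 -0.347  0.256] tip [ 0.486 -0.372  0.14 ] lean 12.0
   20 [ 0.58  0.65 -0.17  1.68  0.22  0.81 -0.26] 0.0 tcp [ 0.495 -0.334  0.258] tip [ 0.493 -0.341  0.139] lean 4.0
   23 [ 0.61  0.66 -0.19  1.65  0.15  0.84 -0.27] 0.0 tcp [ 0.502 -0.328  0.26 ] tip [ 0.502 -0.328  0.141] lean 0.0
```

Run:
```python
from p3 import *
M=np.array([.502,-.328])
qg=np.array([.6,.65,-.1,1.8,.05,.7,-1.2])
f=least_squares(lambda q:np.concatenate([(fk(q,P)[0]-[*M,.26])*5,(fk(q,P)[1].apply([0,0,1])-[0,0,-1])*1,.01*(q-qg)]),qg,bounds=(lo,hi)); qt=f.x
N=24; path=[fk(q1+(qt-q1)*(3*(k/N)**2-2*(k/N)**3),P) for k in range(1,N+1)]
import pickle; pickle.dump([(p,r_.as_quat()) for p,r_ in path],open('path.pkl','wb'))
b=pose0
for x in up: print(*[np.round(v,2).tolist() for v in rel(b,x)])
b=up[-1]
for g in (0,8,16):
    print()
    for i in range(g,g+8): print(*[np.round(v,2).tolist() for v in rel(b,path[i])])
    b=path[g+7]
```

```text
model err [-0.0022  0.0006  0.0001] 0.0
up [ 0.45  0.49 -0.51  2.35  2.46  0.16 -0.6 ] (np.float64(7.836012049865213e-08), np.float64(2.654778009725682e-06)) [ 0.491 -0.053  0.262]
[0.16, 0.0, -0.09] [0.0, 0.0, 0.0]
[0.2, 0.0, -0.42] [0.0, 0.0, 0.0]
[0.23, 0.0, -0.76] [0.0, 0.0, 0.0]
[0.26, 0.0, -1.09] [0.0, 0.0, 0.0]
[0.12, -0.0, -1.33] [0.0, 0.0, 0.0]
[-0.01, -0.0, -1.58] [0.0, 0.0, 0.0]
[-0.14, -0.0, -1.82] [0.0, 0.0, 0.0]
[-0.14, -0.0, -1.82] [0.0, 0.0, 0.0]

[-0.03, -0.05, 0.01] [0.06, -0.02, 0.17]
[-0.09, -0.19, 0.03] [0.23, -0.09, 0.64]
[-0.2, -0.42, 0.05] [0.51, -0.19, 1.4]
[-0.31, -0.74, 0.08] [0.88, -0.33, 2.41]
[-0.42, -1.13, 0.1] [1.32, -0.49, 3.64]
[-0.5, -1.59, 0.1] [1.84, -0.69, 5.07]
[-0.54, -2.08, 0.09] [2.41, -0.9, 6.66]
[-0.52, -2.6, 0.05] [3.02, -1.13, 8.38]

[-0.34, -0.38, 0.11] [0.64, -0.23, 1.83]
[-0.61, -0.8, 0.19] [1.3, -0.45, 3.72]
[-0.81, -1.22, 0.25] [1.97, -0.65, 5.67]
[-0.93, -1.62, 0.28] [2.63, -0.83, 7.63]
[-0.98, -1.97, 0.29] [3.26, -0.97, 9.58]
[-0.97, -2.25, 0.29] [3.87, -1.06, 11.48]
[-0.93, -2.46, 0.28] [4.44, -1.09, 13.32]
[-0.86, -2.58, 0.27] [4.96, -1.06, 15.06]

[-0.04, -0.06, 0.03] [0.61, 0.04, 1.56]
[-0.03, -0.12, 0.03] [1.2, 0.12, 2.97]
[0.03, -0.16, 0.01] [1.73, 0.22, 4.2]
[0.12, -0.18, -0.02] [2.2, 0.33, 5.24]
[0.2, -0.19, -0.05] [2.6, 0.44, 6.08]
[0.28, -0.18, -0.08] [2.9, 0.54, 6.69]
[0.33, -0.18, -0.11] [3.1, 0.6, 7.07]
[0.35, -0.17, -0.12] [3.16, 0.62, 7.2]
```

Emit:
servo_tool(
  deltas=[
    {"dx":0.16,"dy":0,"dz":-0.09,"ax":0,"ay":0,"az":0,"hand":15},
    {"dx":0.2,"dy":0,"dz":-0.42,"ax":0,"ay":0,"az":0,"hand":15},
    {"dx":0.23,"dy":0,"dz":-0.76,"ax":0,"ay":0,"az":0,"hand":15},
    {"dx":0.26,"dy":0,"dz":-1.09,"ax":0,"ay":0,"az":0,"hand":15},
    {"dx":0.12,"dy":0,"dz":-1.33,"ax":0,"ay":0,"az":0,"hand":15},
    {"dx":-0.01,"dy":0,"dz":-1.58,"ax":0,"ay":0,"az":0,"hand":15},
    {"dx":-0.14,"dy":0,"dz":-1.82,"ax":0,"ay":0,"az":0,"hand":15},
    {"dx":-0.14,"dy":0,"dz":-1.82,"ax":0,"ay":0,"az":0,"hand":15},
  ],
)

```text
clock: 21.28
tool_pos: [0.4912, -0.0528, 0.2624]
eef_rot: [-0.105, 0.963, 0.026, 0.247]
contact_force: [0.0, -0.1, -1.3]
opening: 0.265
```

Emit:
servo_tool(
  deltas=[
    {"dx":-0.03,"dy":-0.05,"dz":0.01,"ax":0.06,"ay":-0.02,"az":0.17,"hand":15},
    {"dx":-0.09,"dy":-0.19,"dz":0.03,"ax":0.23,"ay":-0.09,"az":0.64,"hand":15},
    {"dx":-0.2,"dy":-0.42,"dz":0.05,"ax":0.51,"ay":-0.19,"az":1.4,"hand":15},
    {"dx":-0.31,"dy":-0.74,"dz":0.08,"ax":0.88,"ay":-0.33,"az":2.41,"hand":15},
    {"dx":-0.42,"dy":-1.13,"dz":0.1,"ax":1.32,"ay":-0.49,"az":3.64,"hand":15},
    {"dx":-0.5,"dy":-1.59,"dz":0.1,"ax":1.84,"ay":-0.69,"az":5.07,"hand":15},
    {"dx":-0.54,"dy":-2.08,"dz":0.09,"ax":2.41,"ay":-0.9,"az":6.66,"hand":15},
    {"dx":-0.52,"dy":-2.6,"dz":0.05,"ax":3.02,"ay":-1.13,"az":8.38,"hand":15},
  ],
)

```text
clock: 22.28
tool_pos: [0.5531, -0.1998, 0.273]
eef_rot: [0.354, 0.893, -0.013, 0.279]
contact_force: [0.6, 0.1, -2.2]
opening: 0.267
```

```bash
python3 st.py
python3 - <<'E'
import pickle;from scipy.spatial.transform import Rotation as R
from plant import r
import numpy as np
p=pickle.load(open('path.pkl','rb')); s=r.get_state(); print(p[7][0],np.degrees((R.from_quat(p[7][1]).inv()*R.from_quat(s['eef_rot'])).magnitude()))
E
```

```text
22.275 q [ 0.37  0.52 -0.24  2.18  1.96  0.26 -0.89] p [ 0.5531 -0.1998  0.273 ] open 23.5 F [ 0.56  0.07 -2.21]
[[-0.594  0.639  0.488]
 [ 0.624  0.75  -0.22 ]
 [-0.507  0.174 -0.844]]
lean 32.4 leandir 155.7 tool x az 133.6 tool y az 49.56
[ 0.55266492 -0.1989675   0.27414954] 0.1756095565493594
```

Emit:
servo_tool(
  deltas=[
    {"dx":-0.34,"dy":-0.38,"dz":0.11,"ax":0.6,"ay":-0.22,"az":1.7,"hand":15},
    {"dx":-0.61,"dy":-0.8,"dz":0.19,"ax":1.2,"ay":-0.42,"az":3.4,"hand":15},
    {"dx":-0.76,"dy":-1.1,"dz":0.24,"ax":1.78,"ay":-0.6,"az":5.1,"hand":15},
    {"dx":-0.88,"dy":-1.45,"dz":0.27,"ax":2.34,"ay":-0.75,"az":6.8,"hand":15},
    {"dx":-0.95,"dy":-1.75,"dz":0.28,"ax":2.9,"ay":-0.9,"az":8.4,"hand":15},
    {"dx":-0.98,"dy":-2.0,"dz":0.29,"ax":3.35,"ay":-0.98,"az":9.9,"hand":15},
    {"dx":-0.97,"dy":-2.25,"dz":0.29,"ax":3.87,"ay":-1.06,"az":11.48,"hand":15},
    {"dx":-0.93,"dy":-2.46,"dz":0.28,"ax":4.4,"ay":-1.09,"az":13.2,"hand":15},
    {"dx":-0.86,"dy":-2.58,"dz":0.27,"ax":4.96,"ay":-1.06,"az":14.8,"hand":15},
    {"dx":-0.86,"dy":-2.58,"dz":0.27,"ax":4.96,"ay":-1.06,"az":15.06,"hand":15},
  ],
)

```text
clock: 23.52
tool_pos: [0.4935, -0.3517, 0.2587]
eef_rot: [0.926, 0.339, -0.037, 0.16]
contact_force: [0.4, 0.2, -2.1]
opening: 0.267
```

Emit:
servo_tool(
  deltas=[
    {"dx":-0.04,"dy":-0.06,"dz":0.03,"ax":0.61,"ay":0.04,"az":1.56,"hand":15},
    {"dx":-0.03,"dy":-0.12,"dz":0.03,"ax":1.2,"ay":0.12,"az":2.97,"hand":15},
    {"dx":0.03,"dy":-0.16,"dz":0.01,"ax":1.73,"ay":0.22,"az":4.2,"hand":15},
    {"dx":0.12,"dy":-0.18,"dz":-0.02,"ax":2.2,"ay":0.33,"az":5.24,"hand":15},
    {"dx":0.2,"dy":-0.19,"dz":-0.05,"ax":2.6,"ay":0.44,"az":6.08,"hand":15},
    {"dx":0.28,"dy":-0.18,"dz":-0.08,"ax":2.9,"ay":0.54,"az":6.69,"hand":15},
    {"dx":0.33,"dy":-0.18,"dz":-0.11,"ax":3.1,"ay":0.6,"az":7.07,"hand":15},
    {"dx":0.35,"dy":-0.17,"dz":-0.12,"ax":3.16,"ay":0.62,"az":7.2,"hand":15},
    {"dx":0.35,"dy":-0.17,"dz":-0.12,"ax":3.16,"ay":0.62,"az":7.2,"hand":15},
  ],
)

```text
clock: 24.65
tool_pos: [0.5032, -0.3282, 0.2601]
eef_rot: [1.0, -0.028, -0.0, 0.001]
contact_force: [0.4, -0.7, -2.1]
opening: 0.271
```

```bash
python3 st.py
python3 - <<'E'
from h import *
for n in ('wrist','side'):
    p,d,m=snap(n,n[0]+'16')
    cv2.imwrite(f'pics/{n[0]}16b.png',cv2.resize(p[:,:,::-1],None,fx=1.5,fy=1.5))
p,d,m=load('w16'); C=cloud(m,d); s=r.get_state(); T=s['tool_pos']; M=R.from_quat(s['eef_rot']).as_matrix()
ok=d>.05; Q=(C[ok]-T)@M  # tool frame
k=(abs(Q[:,0])<.05)&(abs(Q[:,1])<.04)&(Q[:,2]>.05)&(Q[:,2]<.14)
Q=Q[k]
b=Q[(Q[:,2]>.101)&(Q[:,2]<.125)]; print('foot x range',np.percentile(b[:,0],[1,50,99]).round(4),'y',np.percentile(b[:,1],[1,99]).round(4),'z',np.percentile(b[:,2],[5,50,95]).round(4))
b=Q[(Q[:,2]>.065)&(Q[:,2]<.1)]; print('blade front face x,slope', np.polyfit(b[:,2],b[:,0],1), b[:,0].mean(), len(b))
E
```

```text
24.65 q [ 0.58  0.66 -0.14  1.65  0.12  0.84 -1.24] p [ 0.5032 -0.3282  0.2601] open 23.9 F [ 0.43 -0.75 -2.14]
[[ 0.998 -0.056 -0.   ]
 [-0.056 -0.998 -0.002]
 [-0.     0.002 -1.   ]]
lean 0.1 leandir 76.7 tool x az -3.2 tool y az -93.22
foot x range [0.0036 0.0094 0.0142] y [-0.0336  0.0344] z [0.1033 0.1075 0.1151]
blade front face x,slope [0.00145063 0.00375124] 0.003872591143056051 1585
```

View pics/w16b.png

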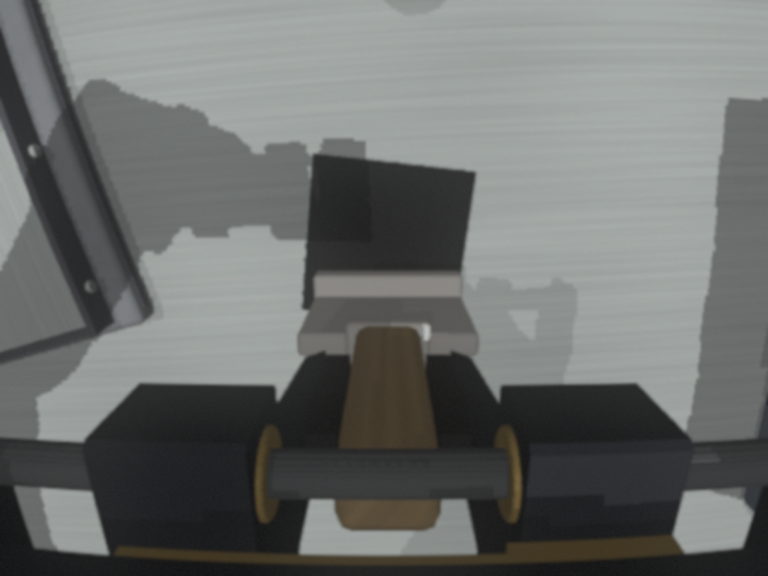

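View pics/s16b.png

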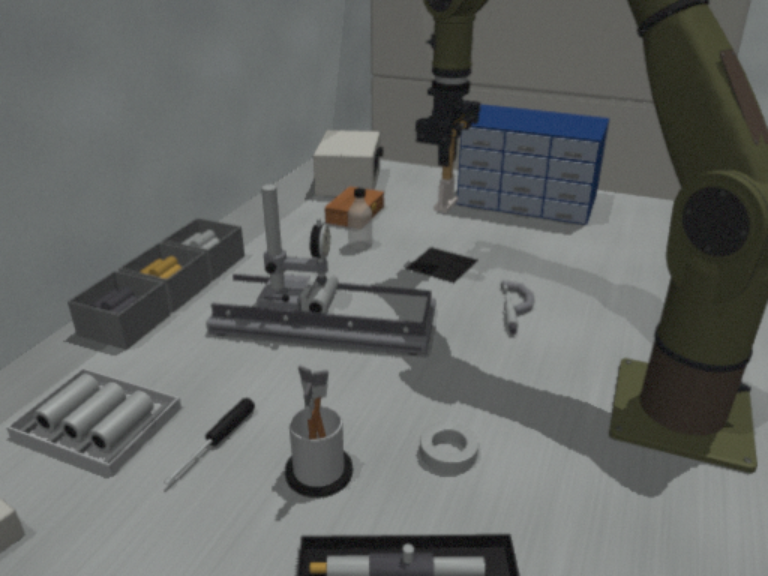

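The paddle is upright in the hand, centred over the mat, and the pin is still under the stylus in the side view at (320,293). Lowering it.

Emit:
servo_tool(
  deltas=[
    {"dx":0,"dy":0,"dz":0.3,"ax":0,"ay":0,"az":0,"hand":15},
    {"dx":0,"dy":0,"dz":0.8,"ax":0,"ay":0,"az":0,"hand":15},
    {"dx":0,"dy":0,"dz":1.3,"ax":0,"ay":0,"az":0,"hand":15},
    {"dx":0,"dy":0,"dz":1.75,"ax":0,"ay":0,"az":0,"hand":15},
    {"dx":0,"dy":0,"dz":2.05,"ax":0,"ay":0,"az":0,"hand":15},
    {"dx":0,"dy":0,"dz":2.2,"ax":0,"ay":0,"az":0,"hand":15},
    {"dx":0,"dy":0,"dz":2.25,"ax":0,"ay":0,"az":0,"hand":15},
    {"dx":0,"dy":0,"dz":2.265,"ax":0,"ay":0,"az":0,"hand":15},
    {"dx":0,"dy":0,"dz":2.265,"ax":0,"ay":0,"az":0,"hand":15},
  ],
)

```text
clock: 25.88
tool_pos: [0.5037, -0.3288, 0.125]
eef_rot: [1.0, -0.029, 0.001, 0.001]
contact_force: [-0.4, 1.2, -1.5]
opening: 0.269
```

Emit:
servo_tool(
  deltas=[
    {"dx":0,"dy":0,"dz":0.008,"ax":0,"ay":0,"az":0,"hand":15},
    {"dx":0,"dy":0,"dz":0.016,"ax":0,"ay":0,"az":0,"hand":15},
    {"dx":0,"dy":0,"dz":0.024,"ax":0,"ay":0,"az":0,"hand":15},
    {"dx":0,"dy":0,"dz":0.024,"ax":0,"ay":0,"az":0,"hand":15},
  ],
)

```text
clock: 26.38
tool_pos: [0.5033, -0.3285, 0.1228]
eef_rot: [1.0, -0.029, -0.0, 0.001]
contact_force: [0.4, -0.7, -0.6]
opening: 0.269
```

```bash
python3 st.py
```

```text
26.375 q [ 0.56  0.85 -0.11  1.75  0.16  0.55 -1.27] p [ 0.5033 -0.3285  0.1228] open 23.7 F [ 0.43 -0.74 -0.57]
[[ 0.998 -0.057 -0.   ]
 [-0.057 -0.998 -0.001]
 [-0.     0.001 -1.   ]]
lean 0.1 leandir 86.6 tool x az -3.3 tool y az -93.28
```

Emit:
servo_tool(
  deltas=[
    {"dx":0,"dy":0,"dz":0.007,"ax":0,"ay":0,"az":0,"hand":15},
    {"dx":0,"dy":0,"dz":0.014,"ax":0,"ay":0,"az":0,"hand":15},
    {"dx":0,"dy":0,"dz":0.014,"ax":0,"ay":0,"az":0,"hand":15},
  ],
)

```text
clock: 26.75
tool_pos: [0.5033, -0.3285, 0.1221]
eef_rot: [1.0, -0.029, 0.0, 0.001]
contact_force: [-0.5, 0.3, 0.7]
opening: 0.267
```

```bash
python3 st.py
```

```text
26.75 q [ 0.56  0.85 -0.11  1.75  0.16  0.55 -1.28] p [ 0.5033 -0.3285  0.1221] open 23.5 F [-0.53  0.3   0.7 ]
[[ 0.998 -0.057  0.   ]
 [-0.057 -0.998 -0.001]
 [ 0.     0.001 -1.   ]]
lean 0.1 leandir 91.2 tool x az -3.3 tool y az -93.27
```

It's touching down at the same height as when I picked it up. Releasing.

Emit:
servo_tool(
  deltas=[
    {"dx":0,"dy":0,"dz":0,"ax":0,"ay":0,"az":0,"hand":24},
    {"dx":0,"dy":0,"dz":0,"ax":0,"ay":0,"az":0,"hand":26},
    {"dx":0,"dy":0,"dz":0,"ax":0,"ay":0,"az":0,"hand":30},
    {"dx":0,"dy":0,"dz":0,"ax":0,"ay":0,"az":0,"hand":40},
    {"dx":0,"dy":0,"dz":0,"ax":0,"ay":0,"az":0,"hand":60},
    {"dx":0,"dy":0,"dz":0,"ax":0,"ay":0,"az":0,"hand":88},
    {"dx":0,"dy":0,"dz":0,"ax":0,"ay":0,"az":0,"hand":88},
    {"dx":0,"dy":0,"dz":0,"ax":0,"ay":0,"az":0,"hand":88},
    {"dx":0,"dy":0,"dz":0,"ax":0,"ay":0,"az":0,"hand":88},
  ],
  newtons=10,
)

```text
clock: 27.88
tool_pos: [0.5033, -0.3286, 0.122]
eef_rot: [1.0, -0.029, 0.0, 0.001]
contact_force: [-0.1, -0.4, 0.7]
opening: 0.988
```

```bash
python3 st.py
python3 - <<'E'
from h import *
p,d,m=snap('wrist','w17'); cv2.imwrite('pics/w17b.png',cv2.resize(p[:,:,::-1],None,fx=1.5,fy=1.5))
E
```

```text
27.875 q [ 0.56  0.85 -0.11  1.75  0.16  0.55 -1.28] p [ 0.5033 -0.3286  0.122 ] open 87.0 F [-0.09 -0.41  0.67]
[[ 0.998 -0.057  0.   ]
 [-0.057 -0.998 -0.001]
 [ 0.     0.001 -1.   ]]
lean 0.1 leandir 90.9 tool x az -3.3 tool y az -93.27
```

View pics/w17b.png

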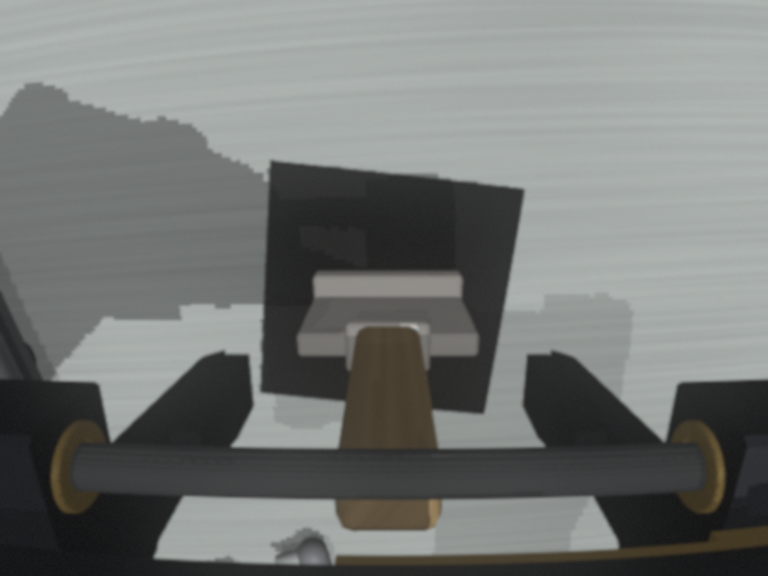

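The handle is standing free between the open jaws (column 388) and the foot sits flat near the middle of the mat. Raising the hand straight up.

Emit:
servo_tool(
  deltas=[
    {"dx":0,"dy":0,"dz":-0.1,"ax":0,"ay":0,"az":0,"hand":88},
    {"dx":0,"dy":0,"dz":-0.4,"ax":0,"ay":0,"az":0,"hand":88},
    {"dx":0,"dy":0,"dz":-0.9,"ax":0,"ay":0,"az":0,"hand":88},
    {"dx":0,"dy":0,"dz":-1.5,"ax":0,"ay":0,"az":0,"hand":88},
    {"dx":0,"dy":0,"dz":-2.1,"ax":0,"ay":0,"az":0,"hand":88},
    {"dx":-0.5,"dy":0,"dz":-2.7,"ax":0,"ay":0,"az":0,"hand":88},
    {"dx":-1.2,"dy":0,"dz":-3,"ax":0,"ay":0,"az":0,"hand":88},
    {"dx":-1.8,"dy":0,"dz":-3,"ax":0,"ay":0,"az":0,"hand":88},
    {"dx":-1.8,"dy":0,"dz":-3,"ax":0,"ay":0,"az":0,"hand":88},
  ],
)

```text
clock: 29.05
tool_pos: [0.3926, -0.3226, 0.3036]
eef_rot: [1.0, -0.03, -0.0, 0.001]
contact_force: [0.1, -1.0, 0.4]
opening: 0.999
```

```bash
python3 st.py; python3 pin.py top t18 .015; python3 pin.py side s18 .017
python3 - <<'E'
from h import *
p,d,m=snap('wrist','w18'); C=cloud(m,d); ok=d>.1; Q=C[ok]
k=(Q[:,0]>.4)&(Q[:,0]<.6)&(abs(Q[:,1]+.33)<.06)&(Q[:,2]<.2)
Q=Q[k]
for lo,hi in ((.145,.165),(.055,.07),(.01,.022)):
    b=Q[(Q[:,2]>lo)&(Q[:,2]<hi)]; print(lo,len(b),b[:,2].mean().round(4),cv2.minAreaRect((b[:,:2]*1000).astype(np.float32)))
cv2.imwrite('pics/w18b.png',cv2.resize(p[:,:,::-1],None,fx=1.5,fy=1.5))
p,d,m=load('s18'); cv2.imwrite('pics/s18b.png',cv2.resize(p[:,:,::-1],None,fx=1.5,fy=1.5))
cv2.imwrite('pics/s18c.png',cv2.resize(p[140:240,140:290,::-1],None,fx=5.2,fy=5.2,interpolation=cv2.INTER_CUBIC))
E
```

```text
29.05 q [ 0.7   0.48 -0.16  1.86  0.11  0.8  -1.15] p [ 0.3926 -0.3226  0.3036] open 88.0 F [ 0.11 -0.99  0.4 ]
[[ 0.998 -0.06  -0.001]
 [-0.06  -0.998 -0.003]
 [-0.001  0.003 -1.   ]]
lean 0.2 leandir 70.2 tool x az -3.5 tool y az -93.46
top pin x 15.6 yaw -0.16 zc 64.6 n 291 y [-0.048  0.052]
side pin x 17.4 yaw -0.3 zc 63.5 n 304 y [-0.043  0.055]
0.145 733 0.1519 ((501.9457702636719, -328.8396301269531), (23.076658248901367, 17.604808807373047), 86.36246490478516)
0.055 495 0.0633 ((500.1910095214844, -328.20068359375), (70.44265747070312, 17.54668617248535), 82.46614074707031)
0.01 615 0.0147 ((502.4393615722656, -328.6841125488281), (69.96649169921875, 29.32098388671875), 86.71056365966797)
```

View pics/s18b.png

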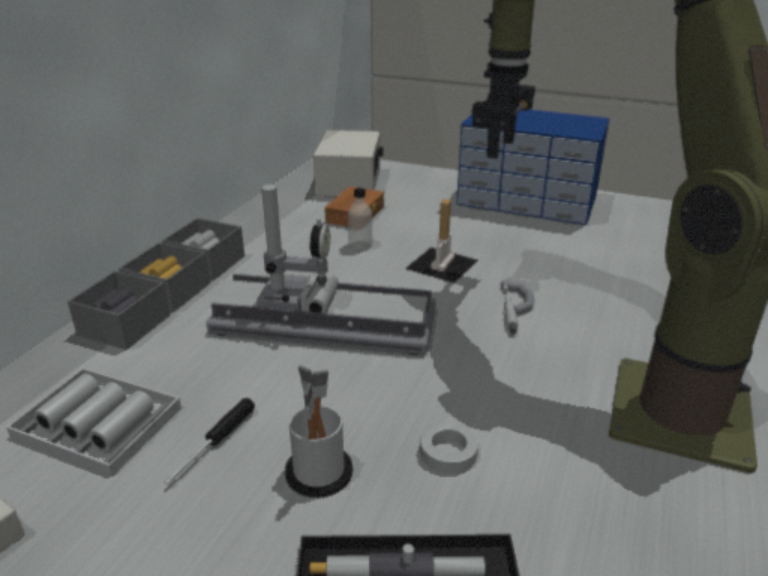

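View pics/s18c.png

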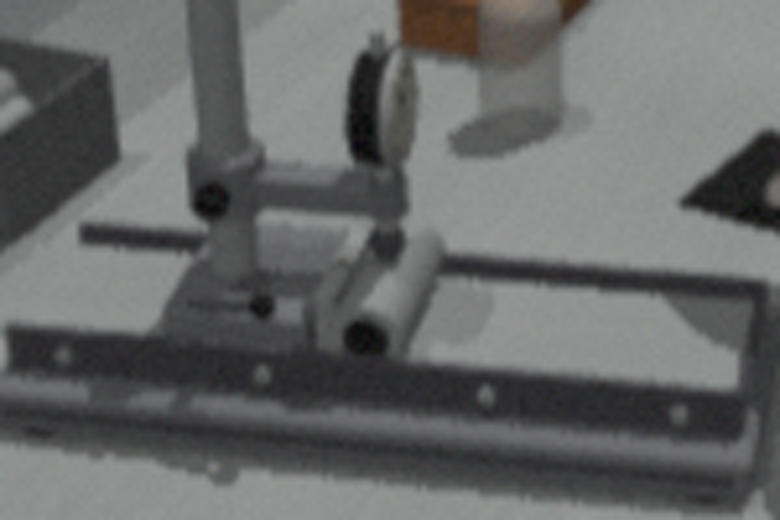

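The side view shows the paddle upright on the mat at (444,240) and the pin against the backstop under the stylus at (322,293). The bystanders look unmoved. Handing in.

```bash
python3 -c "
from plant import r
print(r.finish_job(), r.get_state()['clock'])"
```

```text
the job is handed in; nothing more can be done
the job is handed in; nothing more can be done
```

I handed the job in at about 29 s. The pin is home under the stylus and the paddle stands upright on its mat again. No verdict is reported, and I could not read the stylus directly.

**What I did:** I took the paddle by its handle, leaned it back about 28.6° and rolled the pin slowly along the bed. My first attempt at the lean ran into joint limits (q6 and q7). I got round that by spinning the hand half a turn high above the bed, which works because the paddle is the same front and back.

**Last checks:**
- **Pin home:** at the backstop the push rose from 2 N to about 5.5 N while the paddle edge stopped moving. That is well under the 20 N limit.
- **Pin after backing off:** it stayed put. Its centre read 17.3 mm when home and 17.4 mm at the end in the side camera, and 15.7 and 15.6 mm in the top camera. The pictures show it under the stylus and against the plate.
- **Paddle:** upright and released, at (0.502, -0.329), within about 2 mm of the mat's middle. Its top is at z 0.152.
- **Bystanders:** they look unmoved in the side view; I did not measure their positions again.

**Disagreements:** the wrist, side and top cameras differed by up to about 3 mm along the track. I took the end of travel from the push force instead. The side camera also put the pin's axis 1.5 mm low, at z 63.5 mm against an expected 65 mm.

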